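# Pack the chisels away and bolt the tool chest

## Task

Pack the sharpening tools away for the night: put the sharpening stone and every chisel standing in the rack into the open compartment of the tool chest, then shut the chest's lid fully, slide the barrel bolt all the way across into the keeper on the lid, and turn the bolt's handle down into its notch. Leave the other things on the bench where they are.

Things in the scene. Friction and masses are not known exactly. Their poses are not given: they have to be found in the camera images.
- chest: Wooden tool chest, 260 (x) by 340 (y) by 100 mm high, fixed on the bench. Origin: centre of its underside; z up. Boards 12 mm thick. Open compartment: x -118 to 118, y -62 to 158, floor at z 12, wall tops at z 88 mm of this frame. The strip y -170 to -66 is a fixed deck, top at z 100, carrying the steel barrel bolt along y at x = -20. The lid covers the rest, hinged along the side y = 173.
- lid (a joint): Chest lid, a board 260 by 234 by 12 mm, hinged along chest x at y 173, z 94 mm. Angle in rad: 0 shut (top level with the deck), grows as the free edge swings up and over to +y. Starts open at 1.85 to 2.05, leaning outward. Hinge friction 0.3 N m, damped: it stays open, must be pushed from behind past upright; below about 0.8 it sinks shut slowly. It cannot shut on a thrown bolt or a thing sticking up.
- lid_edge (a point): Middle of the lid's free edge, on its outer (top) face. When shut it lies at chest x 0, y -64, z 100 mm; it moves with the lid at 237 mm from the hinge. Its x axis is the chest's x axis, its y axis points to the hinge, its z axis out of the outer face.
- keeper (a point): Centre of the opening of the steel staple (keeper) on the lid's outer face that takes the bolt's rod: 26 mm wide, standing 22.5 mm above the face, 19 mm in from the free edge, at chest x -20 mm.
- bolt (a joint): Slide of the bolt's rod (10 mm thick, axis at chest z 110.5 mm) along chest +y, in m: 0 = drawn back, 0.040 = fully across, through the keeper. Starts at 0 to 0.006. About 2 N of friction; stays where it is left. The barrel's walls stand 8.5 to 12.5 mm either side of the axis up to z 122 mm; bridges cross over the rod at chest y -155 and -82 mm, up to z 122.5.
- bolt_handle (a joint): Turn of the bolt's handle about the rod's axis, in rad: 0 = standing straight up, 1.5 = lying down in the notch on the chest's -x side. Starts nearly upright. The slot wall stops it at about 0.4 unless the bolt is at 0.037 or more, where the notch is. Light friction (0.02 N m); stays where it is left.
- bolt_knob (a point): Centre of the ball knob (16 mm across) at the end of the handle: the handle is a 7 mm stem, and the knob's centre lies 34 mm from the rod's axis, so 144.5 mm above the bench when the handle is upright. At chest x -20, y -136 mm with the bolt drawn and the handle up.
- rack: Fixed wooden rack, a block 50 (x) by 270 (y) by 75 mm high with four 17 mm square holes through it from above, in a row along its y axis at y -97.5, -32.5, 32.5 and 97.5 mm. Origin: centre of its underside.
- stone: Grey sharpening stone lying on the bench, a block 120 (x) by 45 (y) by 22.5 mm, 0.35 kg. Origin: centre of its underside, z up.
- offcut: Wood offcut 70 by 140 by 28 mm; leave it alone. Origin: centre of its underside.
- paint_tin: Round paint tin, 100 mm across, 110 mm high; leave it alone. Origin: centre of its underside.
- glue_bottle: White bottle, 60 mm across, 170 mm high; leave it alone. Origin: centre of its underside.
- nail_jar: Glass jar, 72 mm across, 90 mm high; leave it alone. Origin: centre of its underside.
- brush_mug: White mug 90 mm across, 100 mm high, with paint brushes standing in it to 220 mm; leave it alone. Origin: centre of its underside.
- chisel_a: Wood chisel (one of up to four alike; those not there read None), standing blade down in a hole of the rack. Origin: on its axis, on the blade 20 mm below the shoulder (25 mm wide flange); z points up the handle, which is round, 21 mm thick and reaches from 20 to 115 mm; the blade, 12 by 4 mm, ends at -40 mm. In the rack the shoulder rests on its top. 0.09 kg, balances at about 30 mm.
- chisel_b: Wood chisel (one of up to four alike; those not there read None), standing blade down in a hole of the rack. Origin: on its axis, on the blade 20 mm below the shoulder (25 mm wide flange); z points up the handle, which is round, 21 mm thick and reaches from 20 to 115 mm; the blade, 12 by 4 mm, ends at -40 mm. In the rack the shoulder rests on its top. 0.09 kg, balances at about 30 mm.
- chisel_c: Wood chisel (one of up to four alike; those not there read None), standing blade down in a hole of the rack. Origin: on its axis, on the blade 20 mm below the shoulder (25 mm wide flange); z points up the handle, which is round, 21 mm thick and reaches from 20 to 115 mm; the blade, 12 by 4 mm, ends at -40 mm. In the rack the shoulder rests on its top. 0.09 kg, balances at about 30 mm.
- chisel_d: Wood chisel (one of up to four alike; those not there read None), standing blade down in a hole of the rack. Origin: on its axis, on the blade 20 mm below the shoulder (25 mm wide flange); z points up the handle, which is round, 21 mm thick and reaches from 20 to 115 mm; the blade, 12 by 4 mm, ends at -40 mm. In the rack the shoulder rests on its top. 0.09 kg, balances at about 30 mm.
Mind the look-alikes: they are no part of the job. Several things look just like the stone: the one meant starts nearest to the robot's base.

How it is judged (in metres and radians):
On the way, in this order (a step that is already met when the one before it is completed fails the run):
1. the stone and every chisel lie in the chest's compartment (x of chisel_a in the frame of chest between -0.118 and 0.118 m and y of chisel_a in the frame of chest between -0.062 and 0.158 m and z of chisel_a in the frame of chest between 0 and 0.08 m and x of chisel_b in the frame of chest between -0.118 and 0.118 m and y of chisel_b in the frame of chest between -0.062 and 0.158 m and z of chisel_b in the frame of chest between 0 and 0.08 m and x of chisel_c in the frame of chest between -0.118 and 0.118 m and y of chisel_c in the frame of chest between -0.062 and 0.158 m and z of chisel_c in the frame of chest between 0 and 0.08 m and x of chisel_d in the frame of chest between -0.118 and 0.118 m and y of chisel_d in the frame of chest between -0.062 and 0.158 m and z of chisel_d in the frame of chest between 0 and 0.08 m and x of stone in the frame of chest between -0.118 and 0.118 m and y of stone in the frame of chest between -0.062 and 0.158 m and z of stone in the frame of chest between 0 and 0.08 m), for 0.2 s.
2. with them inside, the lid is shut (all of step 1 and value of joint lid below 0.02 rad), for 0.2 s.
3. with the lid shut, the bolt is slid fully across, into the keeper (value of joint lid below 0.02 rad and value of joint bolt above 0.036 m), for 0.1 s.
4. the bolt's handle is turned down into its notch (value of joint lid below 0.02 rad and value of joint bolt above 0.035 m and value of joint bolt_handle above 1.2 rad), for 0.2 s.
At the end, for the whole second after the job is handed in: The stone and every chisel are inside the chest's compartment and at rest, the lid is shut (within 0.02 rad, 5 mm at its edge), the bolt is across (35 mm or more of its 40 mm) and its handle is down in the notch (1.2 rad or more) (all of step 1 and all of step 4 and linear speed of each of chisel_a, chisel_b, chisel_c, chisel_d, stone below 0.05 m/s); the robot touches nothing.
It fails at once if the offcut is moved by more than 40 mm (distance of offcut from where it was at the start of the episode above 0.04 m).
It fails at once if the paint tin is moved by more than 40 mm (distance of paint_tin from where it was at the start of the episode above 0.04 m).
It fails at once if the glue bottle is moved by more than 40 mm (distance of glue_bottle from where it was at the start of the episode above 0.04 m).
It fails at once if the nail jar is moved by more than 40 mm (distance of nail_jar from where it was at the start of the episode above 0.04 m).
It fails at once if the brush mug is moved by more than 40 mm (distance of brush_mug from where it was at the start of the episode above 0.04 m).
Of chisel_a, chisel_b, chisel_c, chisel_d only 3 to 4 are there at a start; the rules pass over those that are not, and their reading is None.
At some moment in a run one of stone may be knocked a few centimetres aside while the robot is not near it.
Once in a run the grip may slacken for a moment while it holds something.
It also fails if it takes over 210 s, if anything falls off the work surface, if the arm or the gripper's body presses on something with over 40 N, if the wrist force passes 120 N, or if a joint passes its speed limit or range.

## Robot

A 6-joint arm with a two-finger parallel gripper is mounted at the origin on the work surface. World frame = base frame: x ahead of the robot, y to its left, z up, the work surface at z = 0. Lengths are in mm, angles in degrees, forces in N, time in s.
With the tool pointing down it reaches from about 350 to 850 mm from the base axis. Payload 8.1 kg.
Tool frame: the origin (TCP) lies midway between the tips of the shut fingers; the grasp point (between the pads) lies 19 mm behind it; z points along the fingers, x is the direction in which the jaws open and shut, and the axes are right-handed (so a half turn about z gives the same grasp; the last joint's range is limited). The gripper opens to 85 mm and grips with 20 to 120 N. Pads are 22 mm wide; open, the fingers measure 114 mm over their backs; the gripper's body (76 mm by 85 mm) begins 54 mm behind the grasp point. The pads swing forward as they close: fully open they stand 13 mm farther back than shut.
Start: joints at [-69.351, 7.471, 85.268, -0, 87.261, -4.893], TCP at [258.728, -541.355, 231.292] pointing down, gripper open.
Joint ranges: [-169.43, 169.43], [-51.17, 129.36], [1.28, 143.12], [-76.62, 256.62], [0, 156.53], [-152.29, 152.29]. Speed limits (degrees/s): [136.94, 136.94, 159.86, 180, 180, 180].

## Interface

Orientations are given as [roll, pitch, yaw] about the fixed x, y, z axes, in that order (R = Rz(yaw) Ry(pitch) Rx(roll)).
In Python, from bench import monitor, cams, r gives the robot as it stands.
- The arm moves only by the tool jog_arm, never from a script. Its arguments are lists of equal length, an entry for each row: "offset": the shift along the tool's x, y, z in mm, a list of three; "delta_rot": the turn, a rotation vector about the tool's x, y, z in degrees, a list of three; "jaw": the opening in per cent of the stroke, from 0 (shut) to 100 (fully open). In form: {"offset": [[x, y, z], ...], "delta_rot": [[rx, ry, rz], ...], "jaw": [jaw, ...]}. A call has 1 to 20 rows; each row shifts and turns the pose as measured when the row begins, along the tool's axes as they then stand; what a row does not reach is not made up. A row lasts 1/10 s, in which the tool goes at most 50 mm and 8.59 degrees, less where a joint would pass 70% of its speed; a pose out of reach is approached as far as the arm can. A call is refused whole if a number of a shift passes 50 or a number of a turn 8.59, either way. A call with a gripper value outside its range is refused whole. The fingers move at their own pace and stop on an object; "newtons" is the grip in N (left out, the last holds). Time passes only in rows, so rows that do not move let the fingers close. It gives the time, the measured TCP pose, the force and the opening at its end, in the units of the state.
- monitor.sense(): the state, without advancing time (a new reading comes with each control period).
- cams.snapshot(name): name is "scene" or "top"; returns (picture, depth): 384x512x3 uint8, red, green, blue; 384x512 float32, mm along the optical axis (not along the pixel's ray), 0 where there is no reading.
- cams.camera_model(name): a dict with "K" (3x3 intrinsics, pixels), "camera_from_world" (4x4, takes a point from world to camera coordinates). Camera axes: x right, y down, z forward; pixel columns grow to the right and rows downward; lengths in mm; the calibration is good to about 2 mm. A picture is of the moment at which its call begins. camera_model takes no time and is no camera call.
- r.hand_in(): hands the job in, once; it reports no verdict.
The state is a dict: "time": time; "joint_pos": joint angles; "qd": joint speeds; "joint_efforts": joint torques, N m; "tool_pos": TCP position; "tcp_rot": TCP orientation; "ft_force": force on the tool from outside, world axes, zero at the start; "wrist_torque": the same for the moment, N m; "finger_gap": finger opening in mm.
Only numpy, scipy, OpenCV 4.12 (cv2) and the standard library are available. Lean on these libraries where they do the work, as an engineer would, in place of code of your own. Each camera call takes 0.05 s, during which the arm holds its last target.

## Working session

There is one attempt and no reset: what is moved stays moved. The work goes in short steps, Python scripts to look and compute and a tool call to move; the robot and the scene stay as the last step left them, time stands still between calls to the robot, and variables do not carry over. Pictures are saved under pics/ and viewed, and the job is handed in when it is done.

Besides the shell and the picture viewer there is one more tool, called after "Request:" by a JSON object that holds its "fn" and its "kwargs", one argument or row to a line. jog_arm: Moves the arm, as the interface text tells. Its arguments: {"type":"object","properties":{"offset":{"type":"array","items":{"type":"array","items":{"type":"number"}}},"delta_rot":{"type":"array","items":{"type":"array","items":{"type":"number"}}},"jaw":{"type":"array","items":{"type":"number"}},"newtons":{"type":"number"}},"required":["offset","delta_rot","jaw"]}

```bash
ls -la; mkdir -p pics; python3 - <<'E'
from bench import monitor,cams,r
import cv2
print(monitor.sense())
for n in("scene","top"):
    p,d=cams.snapshot(n)
    cv2.imwrite(f"pics/{n}0.png",p[:,:,::-1])
    import numpy as np
    np.save(f"pics/{n}0.npy",d)
    m=cams.camera_model(n);print(n,m["K"],m["camera_from_world"])
E
```

```text
total 12
drwxr-xr-x  3 agent agent 4096 Dec  6 05:59 .
drwxr-xr-x 23 root  root  4096 Dec  6 05:59 ..
drwxr-xr-x  2 agent agent 4096 Dec  6 05:59 pics
{'time': 0.0, 'joint_pos': array([-6.93504712e+01,  7.51439903e+00,  8.53294532e+01,  1.26221737e-03,
        8.72603714e+01, -4.89303453e+00]), 'qd': array([0.01091644, 0.06347617, 0.02071284, 0.01258439, 0.02510169,
       0.03701762]), 'joint_efforts': array([-1.61630825e-03, -5.69405794e+01, -5.00542510e+01, -1.95828816e-04,
        1.49499241e-02,  2.48646211e-05]), 'tool_pos': array([ 258.54507603, -540.83782913,  230.2501432 ]), 'tcp_rot': array([-1.79989854e+02,  1.03736287e-01, -6.44574890e+01]), 'ft_force': array([ 0.27264862, -0.52580953, -0.25676729]), 'wrist_torque': array([-0.04591294, -0.02938592,  0.01740863]), 'finger_gap': 85.30288435448203}
scene [[372.06215549   0.         260.36179079]
 [  0.         372.06215549 191.05411029]
 [  0.           0.           1.        ]] [[ 6.71582654e-01  7.40660536e-01 -1.99677111e-02 -3.44279876e+02]
 [ 4.39135458e-01 -4.19596344e-01 -7.94417370e-01 -1.68534278e+02]
 [-5.96771974e-01  5.24748396e-01 -6.07043930e-01  1.59645422e+03]
 [ 0.00000000e+00  0.00000000e+00  0.00000000e+00  1.00000000e+00]]
top [[469.20818571   0.         255.98688587]
 [  0.         469.20818571 195.09286341]
 [  0.           0.           1.        ]] [[ 1.74818989e-02 -9.99566497e-01  2.36896775e-02 -7.82948348e+01]
 [-9.89670591e-01 -2.06709477e-02 -1.41862025e-01  5.61122519e+02]
 [ 1.42290215e-01 -2.09649595e-02 -9.89602933e-01  1.72739139e+03]
 [ 0.00000000e+00  0.00000000e+00  0.00000000e+00  1.00000000e+00]]
```

View pics/scene0.png

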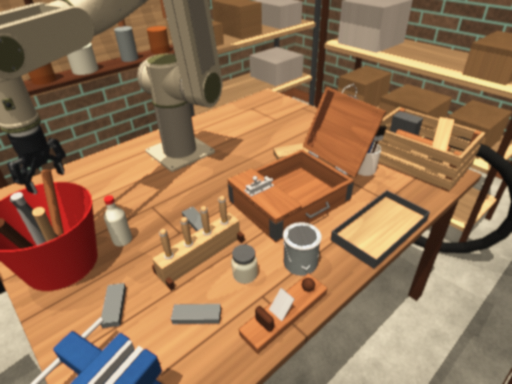

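View pics/top0.png

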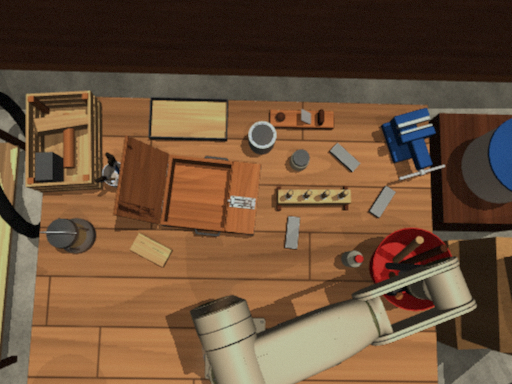

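The scene view shows four chisels in the rack around (165-225, 205-245) and the open chest around (295,190). In the top view there are grey stones at (291,232), (381,201) and (344,157). The one at (291,232) is nearest the base, which is at about (230,340).

```bash
cat > h.py <<'E'
import numpy as np, cv2
from bench import monitor,cams,r
np.set_printoptions(precision=1,suppress=True,linewidth=160)
def cloud(name,d):
    m=cams.camera_model(name);K=m["K"];T=np.linalg.inv(m["camera_from_world"])
    v,u=np.mgrid[:d.shape[0],:d.shape[1]]
    P=np.stack([(u-K[0,2])/K[0,0]*d,(v-K[1,2])/K[1,1]*d,d],-1)
    return P@T[:3,:3].T+T[:3,3]
def ray(name,uv,z):
    m=cams.camera_model(name);K=m["K"];T=np.linalg.inv(m["camera_from_world"])
    q=T[:3,:3]@np.array([(uv[0]-K[0,2])/K[0,0],(uv[1]-K[1,2])/K[1,1],1])
    return T[:3,3]+q*(z-T[2,3])/q[2]
def proj(name,p):
    m=cams.camera_model(name);q=m["camera_from_world"][:3,:3]@np.asarray(p,float)+m["camera_from_world"][:3,3]
    q=m["K"]@q;return q[:2]/q[2]
def snap(name,tag,crop=None,s=1):
    p,d=cams.snapshot(name);np.save(f"pics/{tag}.npy",d);cv2.imwrite(f"pics/{tag}_full.png",p[:,:,::-1])
    q=p[:,:,::-1]
    if crop: q=q[crop[1]:crop[3],crop[0]:crop[2]]
    q=cv2.resize(q,None,fx=s,fy=s,interpolation=cv2.INTER_CUBIC);cv2.imwrite(f"pics/{tag}.png",q)
    return p,d
E
python3 - <<'E'
from h import *
for n,(a,b,c,e),s,tag in (("top",(100,120,360,250),3,"tc"),("scene",(150,80,390,280),3,"sc")):
    p=cv2.imread(f"pics/{n}0.png")[b:e,a:c]
    cv2.imwrite(f"pics/{tag}.png",cv2.resize(p,None,fx=s,fy=s,interpolation=cv2.INTER_CUBIC))
d=np.load("pics/top0.npy");C=cloud("top",d)
for uv in((291,232),(381,201),(344,157),(320,196),(284,196),(306,196),(200,190),(245,180),(263,136),(299,159),(112,172),(355,258)):
    print(uv,C[uv[1],uv[0]])
# height map of region
z=C[:,:,2];print(z[185:205:1,275:355:2].round(0).astype(int))
E
```

```text
(291, 232) [ 427.3 -202.5   22.6]
(381, 201) [ 552.8 -547.7   19. ]
(344, 157) [ 721.7 -406.4   20.5]
(320, 196) [ 558.4 -303.3   80.2]
(284, 196) [ 557.  -170.8   71. ]
(306, 196) [ 547.6 -242.7  148.1]
(200, 190) [580.8 145.7  19. ]
(245, 180) [608.7 -25.1 101.1]
(263, 136) [774.1 -88.2 107. ]
(299, 159) [ 695.3 -224.4   84.9]
(112, 172) [644.7 485.3  10.8]
(355, 258) [ 332.3 -409.   171.8]
[[  -6    4   -1    5   -3   10   -5   -3    2    2   10    4    1   -1   -1   -4   -1   -4    1   -9    1   -4    2   -2    2   -4   -6    3    2  -11    5
     1    6   -3   -2    5   -1    5  -11   -3]
 [  -4   -5   -1   -2   -2   -5   -9   -2    0    0    1    5    2    7    7    0    0   -6   -2   -1    0    9   -3    4   -3   -2   -1   -1    7   -6   -6
    -4   -3   -1   -8   -3   -2   -9    3   -3]
 [   1   21   27    0   -2  -15    2    4   -2   -3    0    5    2    0   -3    1   -5    5   -7    0    6   -2   -3   -5    5   -4    0    0    0    1    8
     4   -7    1   37   30   -6    2    5   -1]
 [   0   31   29   -4    3   -6    0   -8    1    6   -6    4    2   -4    3    1   -1   
[... 2696 characters left out ...]
0   70   73   68   73   72   73   69
    80   70   74   75   80   74   76    0    4]
 [   4   58   71   70   70   66   77   72   82   78   75   77   76   80   74   84   76   74   75   78   73   72   73   70   71   75   70   77   69   74 1791
    73   84   77   72   77   78   80   -7   -6]
 [   2   57   72   69   74   77   78   77   66   77   71   62   75   73   70   78   75   74   74   74   71   72   74   73   72   73   74   77   67   72   71
    67   75   71   70   65   64   71   -2    2]
 [  -3   56   46   48   53   44   52   44   41   51   41   45   42   36   44   46   44   46   42   45   40 1791   51   39   48   40 1791   35   43   41   38
    46   40   45   45   37   42   -2    2   -1]]
```

View pics/tc.png

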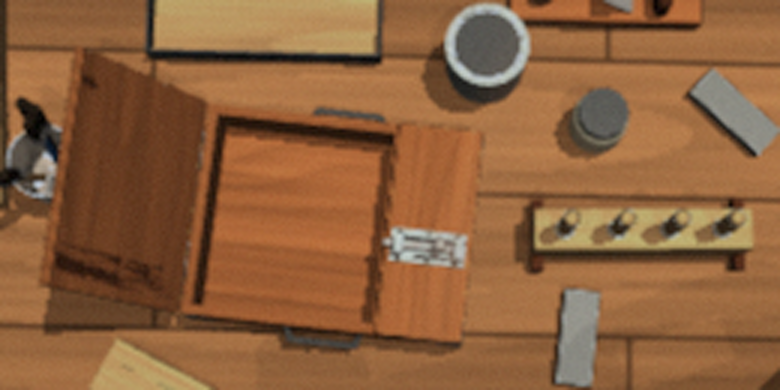

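View pics/sc.png

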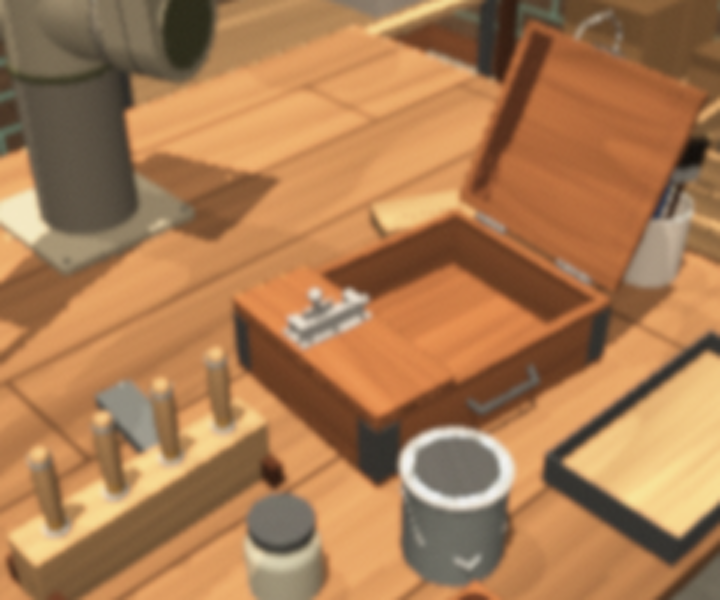

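```bash
cat > meas.py <<'E'
from h import *
def comp(mask,uv):
    n,l,st,c=cv2.connectedComponentsWithStats(mask.astype(np.uint8))
    v,u=np.mgrid[-3:4,-3:4]; w=l[v+uv[1],u+uv[0]].ravel(); w=w[w>0]
    return l==np.bincount(w).argmax()
def rect(P):
    (c,s,a)=cv2.minAreaRect(P[:,:2].astype(np.float32)); return np.array(c),np.array(s),a
def rays(name,mask,z):
    return np.array([ray(name,(u,v),z) for v,u in zip(*np.nonzero(mask))])
E
python3 - <<'E'
from meas import *
p=cv2.imread("pics/top0.png");d=np.load("pics/top0.npy");d=cv2.medianBlur(d,3);C=cloud("top",d);z=C[:,:,2]
# stone: colour low-sat
hsv=cv2.cvtColor(p,cv2.COLOR_BGR2HSV)
for uv in((291,232),(381,201),(344,157)):
    m=comp((hsv[:,:,1]<70)&(hsv[:,:,2]>80),uv)
    P=rays("top",m,22.5);print("stone",m.sum(),P.mean(0),*rect(P),"r",np.hypot(*P.mean(0)[:2]))
# rack
m=comp((z>62)&(z<95),(320,204));
P=C[m];Q=rays("top",m,75);print("rack",P.mean(0),*rect(Q))
for u in (288,308,326,344):
    s=np.zeros_like(m);s[188:204,u-8:u+8]=1
    mm=s&(z>155);print("chisel top",mm.sum(),C[mm].mean(0),np.median(C[mm],0),rays("top",mm,170).mean(0))
# deck
m=comp((abs(z-100)<9),(245,180));vv,uu=np.nonzero(m);print(m.sum(),uu.min(),uu.max(),vv.min(),vv.max())
cv2.imwrite("pics/deckm.png",cv2.resize((m*255).astype(np.uint8)[120:260,100:360],None,fx=3,fy=3))
E
```

```text
stone 393 [ 426.6 -206.8   22.5] [ 427.2 -207. ] [ 46.5 120.9] 84.7609634399414 r 474.06163285367865
stone 365 [ 552.1 -550.8   22.5] [ 552.9 -551.2] [ 45.6 121.1] 56.99295425415039 r 779.8500142771509
stone 346 [ 722.  -408.2   22.5] [ 722.1 -408.3] [118.   44.5] 47.6268196105957 r 829.4429574769379
rack [ 554.4 -275.9   74.4] [ 556.9 -279.9] [ 48.7 270.8] 1.173423409461975
chisel top 28 [ 555.2 -182.3  165.6] [ 554.4 -182.3  166.1] [ 554.6 -181.9  170. ]
chisel top 26 [ 557.6 -247.4  165.9] [ 557.3 -247.1  166.6] [ 556.9 -246.8  170. ]
chisel top 28 [ 558.1 -312.8  164.9] [ 557.2 -312.4  164.8] [ 557.3 -311.9  170. ]
chisel top 30 [ 559.8 -376.6  166.1] [ 558.4 -376.9  166.2] [ 559.2 -375.7  170. ]
1883 224 260 162 234
```

View pics/deckm.png

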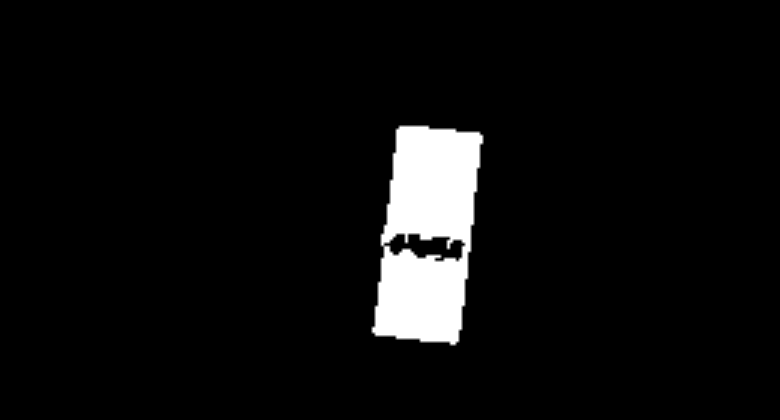

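```bash
python3 - <<'E'
from meas import *
p=cv2.imread("pics/top0.png");d=np.load("pics/top0.npy");d=cv2.medianBlur(d,3);C=cloud("top",d);z=C[:,:,2]
m=comp((abs(z-100)<9),(245,180))
m=cv2.morphologyEx(m.astype(np.uint8),cv2.MORPH_CLOSE,np.ones((9,9)))>0
Q=rays("top",m,100);c,s,a=rect(Q);print("deck",c,s,a,Q.mean(0), C[m].mean(0))
# line fits to borders : near edge of deck (right), left edge, top and bottom
def edge(pts): 
    vx,vy,x0,y0=cv2.fitLine(pts.astype(np.float32),cv2.DIST_HUBER,0,.1,.01).ravel();return np.degrees(np.arctan2(vy,vx)),x0,y0
vs=range(172,228)
R=np.array([ray("top",(np.nonzero(m[v])[0].max()+.5,v),100)[:2] for v in vs]);L=np.array([ray("top",(np.nonzero(m[v])[0].min()-.5,v),100)[:2] for v in vs])
print("right",edge(R),"left",edge(L))
us=range(234,253)
T=np.array([ray("top",(u,np.nonzero(m[:,u])[0].min()-.5),100)[:2] for u in us]);B=np.array([ray("top",(u,np.nonzero(m[:,u])[0].max()+.5),100)[:2] for u in us])
print("top",edge(T),"bot",edge(B))
# lid points
ml=(z>110)&(z<400);ml=comp(ml,(145,180));P=C[ml];print("lid",P.min(0),P.max(0),ml.sum())
n=np.linalg.svd(P-P.mean(0),full_matrices=False)[2][2];print(n,P.mean(0))
# other things heights
for nm,uv,lo in(("tin",(263,136),80),("jar",(299,159),60),("glue",(355,258),120)):
    mm=comp(z>lo,uv);print(nm,C[mm].mean(0),*rect(C[mm]))
# mug & offcut
mm=comp(z>60,(112,172));print("mug/lid",C[mm].min(0),C[mm].max(0))
for uv in((108,168),(112,175),(150,248),(70,235),(85,235)):print(uv,C[uv[1],uv[0]])
E
```

```text
Traceback (most recent call last):
  File "meas.py", line 9, in rays
    return np.array([ray(name,(u,v),z) for v,u in zip(*np.nonzero(mask))])
                     ~~~^^^^^^^^^^^^^^
  File "h.py", line 10, in ray
    m=cams.camera_model(name);K=m["K"];T=np.linalg.inv(m["camera_from_world"])
ValueError: time passes only in moves, steps and waits
```

```bash
sed -i 's/^def cloud/import functools\n@functools.lru_cache\ndef cm(n): return cams.camera_model(n)\ndef cloud/; s/m=cams.camera_model(name)/m=cm(name)/' h.py; python3 - <<'E'
from meas import *
p=cv2.imread("pics/top0.png");d=np.load("pics/top0.npy");d=cv2.medianBlur(d,3);C=cloud("top",d);z=C[:,:,2]
m=comp((abs(z-100)<9),(245,180))
m=cv2.morphologyEx(m.astype(np.uint8),cv2.MORPH_CLOSE,np.ones((9,9)))>0
Q=rays("top",m,100);c,s,a=rect(Q);print("deck",c,s,a,Q.mean(0), C[m].mean(0))
def edge(pts): 
    vx,vy,x0,y0=cv2.fitLine(pts.astype(np.float32),cv2.DIST_HUBER,0,.1,.01).ravel();return np.degrees(np.arctan2(vy,vx)),x0,y0
vs=range(172,228)
R=np.array([ray("top",(np.nonzero(m[v])[0].max()+.5,v),100)[:2] for v in vs]);L=np.array([ray("top",(np.nonzero(m[v])[0].min()-.5,v),100)[:2] for v in vs])
print("right",edge(R),"left",edge(L))
us=range(234,253)
T=np.array([ray("top",(u,np.nonzero(m[:,u])[0].min()-.5),100)[:2] for u in us]);B=np.array([ray("top",(u,np.nonzero(m[:,u])[0].max()+.5),100)[:2] for u in us])
print("top",edge(T),"bot",edge(B))
ml=(z>110)&(z<400);ml=comp(ml,(145,180));P=C[ml];print("lid",P.min(0),P.max(0),ml.sum())
n=np.linalg.svd(P-P.mean(0),full_matrices=False)[2][2];print(n,P.mean(0))
for nm,uv,lo in(("tin",(263,136),80),("jar",(299,159),60),("glue",(355,258),120)):
    mm=comp(z>lo,uv);print(nm,C[mm].mean(0),*rect(C[mm]))
mm=comp(z>60,(112,172));print("mug/lid",C[mm].min(0),C[mm].max(0))
for uv in((108,168),(112,175),(150,248),(70,235),(85,235)):print(uv,C[uv[1],uv[0]])
E
```

```text
deck [545.2 -15.1] [106.7 259.8] 84.71046447753906 [543.8 -16.1 100. ] [543.7 -16.1 100.6]
right (np.float32(-5.2492223), np.float32(534.9825), np.float32(-67.87309)) left (np.float32(-5.1657743), np.float32(535.95056), np.float32(36.90825))
top (np.float32(86.09242), np.float32(675.7753), np.float32(-15.37499)) bot (np.float32(85.605064), np.float32(414.45294), np.float32(-20.693848))
lid [443.8 263.8 110. ] [709.7 399.2 310.3] 3476
[ 0.1  0.9 -0.4] [574.8 329.2 221.2]
tin [776.  -82.4 109.2] [778.3 -82.6] [100.8 100.5] 2.9616804122924805
jar [ 696.5 -226.7   84.3] [ 697.7 -228.3] [64.4 64.6] 3.808094024658203
glue [ 329.1 -416.9  147.1] [ 331.3 -418.8] [38.6 32.1] 0.9932439923286438
mug/lid [412.5 -80.   60. ] [919.1 775.  310.3]
(108, 168) [648.6 484.1  68.8]
(112, 175) [634.4 486.7   3.3]
(150, 248) [357.5 322.5  28.6]
(70, 235) [392.4 564.2 181.1]
(85, 235) [399.8 556.1  55.7]
```

The chest's yaw is about -5.2° with its origin at about (556,101), and the deck measures 104.4 x 259.8, which matches the given sizes. The rack's centre is at (557,-280), yaw 1.2°, and all four holes are filled. The target stone is at (427,-207). The next step is a planner helper, then the stone.

```bash
cat > plan.py <<'E'
import sys
from h import *
from scipy.spatial.transform import Rotation as R
# usage: plan.py x y z [roll pitch yaw]
YAW=-5.2;O=np.array([556.0,101.2,0])
def chest(p): return R.from_euler('z',YAW,degrees=True).apply(p)+O
def go(p,rpy=None):
    s=monitor.sense();Rc=R.from_euler('xyz',s['tcp_rot'],degrees=True)
    Rt=Rc if rpy is None else R.from_euler('xyz',rpy,degrees=True)
    dw=np.asarray(p)-s['tool_pos']
    print('pos',s['tool_pos'],'rpy',s['tcp_rot'],'gap',round(s['finger_gap'],1),'F',s['ft_force'],'t',round(s['time'],2))
    print('target',np.asarray(p),'now-frame',Rc.inv().apply(dw),'after-turn frame',Rt.inv().apply(dw),'rotvec(tool)',(Rc.inv()*Rt).as_rotvec(degrees=True))
if __name__=="__main__":
    a=list(map(float,sys.argv[1:]));go(a[:3],a[3:6] if len(a)>3 else None)
E
python3 plan.py 427 -207 120 180 0 -95.2; python3 -c "
from plan import *
print(chest([0,105,0]),chest([-20,-136,144.5]))"
```

```text
pos [ 258.6 -540.9  230.4] rpy [-180.     0.1  -64.5] gap 85.3 F [-0.5  0.6  1.1] t 0.1
target [ 427. -207.  120.] now-frame [-228.5 -295.9  110.8] after-turn frame [-347.8 -137.5  110.4] rotvec(tool) [ 0.   0.1 30.7]
[565.5 205.8   0. ] [523.8 -32.4 144.5]
```

Request:
{"fn": "jog_arm", "kwargs": {
  "offset": [
    [-22.8,-29.6,0],
    [-22.8,-29.6,0],
    [-22.8,-29.6,0],
    [-22.8,-29.6,0],
    [-22.8,-29.6,0],
    [-22.8,-29.6,0],
    [-22.8,-29.6,0],
    [-22.8,-29.6,0],
    [-22.8,-29.6,0],
    [-22.8,-29.6,0],
    [0,0,0],
    [0,0,0],
    [0,0,0],
    [0,0,0],
    [0,0,0]
  ],
  "delta_rot": [
    [0,0,0],
    [0,0,0],
    [0,0,0],
    [0,0,0],
    [0,0,0],
    [0,0,0],
    [0,0,0],
    [0,0,0],
    [0,0,0],
    [0,0,0],
    [0,0,7.7],
    [0,0,7.7],
    [0,0,7.7],
    [0,0,7.7],
    [0,0,0]
  ],
  "jaw": [100,100,100,100,100,100,100,100,100,100,100,100,100,100,100]
}}

```text
time: 1.6
tool_pos: [430.0, -190.2, 223.3]
tcp_rot: [179.4, 0.6, -96.4]
ft_force: [0.7, -1.1, 1.0]
finger_gap: 85.4
```

```bash
python3 plan.py 427 -207 120 180 0 -95.2; python3 - <<'E'
from meas import *
p,d=snap("top","t1",(200,120,360,250),4)
E
```

```text
pos [ 430.  -190.2  223.3] rpy [179.4   0.6 -96.4] gap 85.4 F [ 0.7 -1.1  1. ] t 1.6
target [ 427. -207.  120.] now-frame [ 18.    0.1 103.1] after-turn frame [ 17.    1.4 103.3] rotvec(tool) [ 0.6  0.6 -1.2]
```

View pics/t1.png

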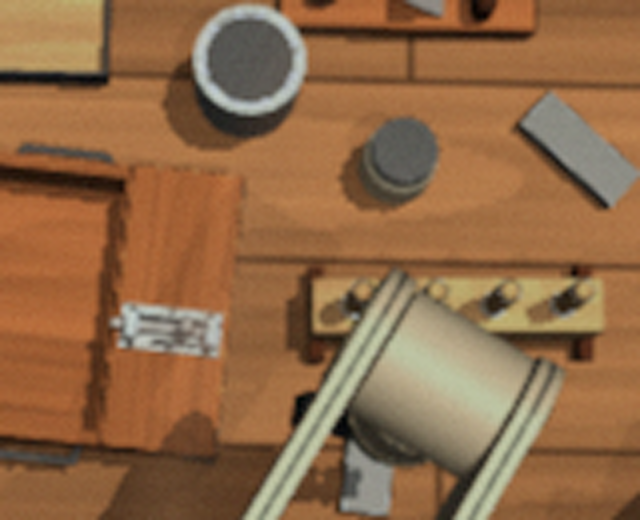

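Request:
{"fn": "jog_arm", "kwargs": {
  "offset": [
    [5,0,15],
    [5,0,20],
    [5,0,20],
    [2,0,20],
    [0,0,10],
    [0,0,5],
    [0,0,0],
    [0,0,0]
  ],
  "delta_rot": [
    [0.3,0.3,-0.6],
    [0.3,0.3,-0.6],
    [0,0,0],
    [0,0,0],
    [0,0,0],
    [0,0,0],
    [0,0,0],
    [0,0,0]
  ],
  "jaw": [100,100,100,100,100,100,100,100]
}}

```text
time: 2.45
tool_pos: [428.6, -208.1, 131.3]
tcp_rot: [-179.8, -0.1, -93.3]
ft_force: [0.4, 0.3, 0.8]
finger_gap: 85.5
```

```bash
python3 plan.py 427 -207 0 180 0 -95.2; python3 - <<'E'
from meas import *
p,d=snap("scene","s1",(100,140,300,290),4)
E
```

```text
pos [ 428.6 -208.1  131.3] rpy [-179.8   -0.1  -93.3] gap 85.5 F [0.4 0.3 0.8] t 2.45
target [ 427. -207.    0.] now-frame [ -1.2   2.  131.3] after-turn frame [ -1.    1.7 131.3] rotvec(tool) [-0.2 -0.1  1.9]
```

View pics/s1.png

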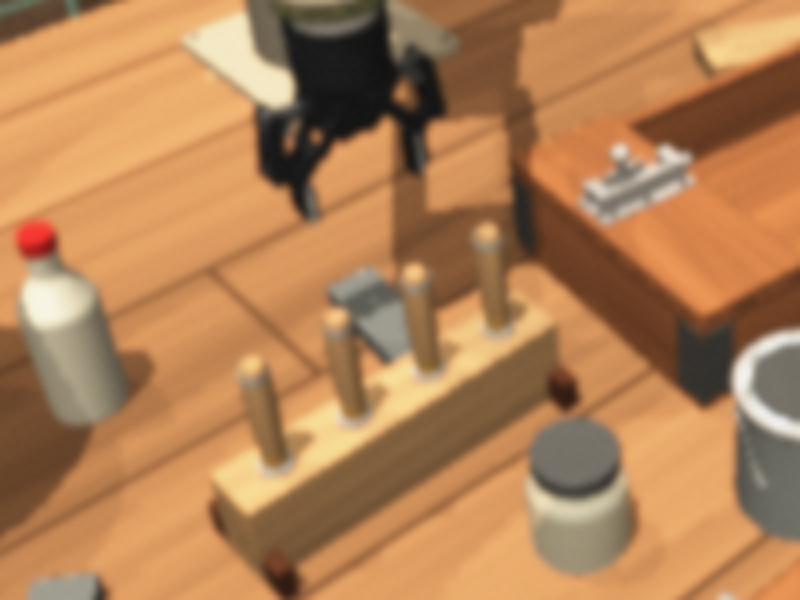

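Request:
{"fn": "jog_arm", "kwargs": {
  "offset": [
    [0,1,10],
    [0,1,20],
    [0,0,20],
    [0,0,20],
    [0,0,20],
    [0,0,15],
    [0,0,8],
    [0,0,3],
    [0,0,0],
    [0,0,0]
  ],
  "delta_rot": [
    [0,0,1],
    [0,0,0.5],
    [0,0,0],
    [0,0,0],
    [0,0,0],
    [0,0,0],
    [0,0,0],
    [0,0,0],
    [0,0,0],
    [0,0,0]
  ],
  "jaw": [100,100,100,100,100,100,100,100,100,100]
}}

```text
time: 3.5
tool_pos: [431.5, -210.5, 14.8]
tcp_rot: [-179.2, -0.4, -95.1]
ft_force: [0.4, -1.1, 0.3]
finger_gap: 85.4
```

```bash
python3 plan.py 427 -207 0 180 0 -95.2
```

```text
pos [ 431.5 -210.5   14.8] rpy [-179.2   -0.4  -95.1] gap 85.4 F [ 0.4 -1.1  0.3] t 3.5
target [ 427. -207.    0.] now-frame [-3.2  5.  14.8] after-turn frame [-3.1  4.8 14.8] rotvec(tool) [-0.8 -0.4  0.1]
```

Request:
{"fn": "jog_arm", "kwargs": {
  "offset": [
    [-2,3,4],
    [-1,2,4],
    [0,0,4],
    [0,0,2],
    [0,0,0]
  ],
  "delta_rot": [
    [-0.8,-0.4,0],
    [0,0,0],
    [0,0,0],
    [0,0,0],
    [0,0,0]
  ],
  "jaw": [100,100,100,100,100]
}}

```text
time: 4.0
tool_pos: [428.0, -207.8, 1.8]
tcp_rot: [-179.9, -0.0, -95.1]
ft_force: [-0.2, -0.4, -0.1]
finger_gap: 85.5
```

```bash
python3 plan.py 427 -207 0 180 0 -95.2
```

```text
pos [ 428.  -207.8    1.8] rpy [-179.9   -0.   -95.1] gap 85.5 F [-0.2 -0.4 -0.1] t 4.0
target [ 427. -207.    0.] now-frame [-0.8  1.1  1.8] after-turn frame [-0.7  1.1  1.8] rotvec(tool) [-0.1 -0.   0.1]
```

Request:
{"fn": "jog_arm", "kwargs": {
  "offset": [
    [0,0,0],
    [0,0,0],
    [0,0,0],
    [0,0,0],
    [0,0,0],
    [0,0,0],
    [0,0,0],
    [0,0,0],
    [0,0,-10],
    [0,0,-15],
    [0,0,-20],
    [0,0,-10],
    [0,0,0]
  ],
  "delta_rot": [
    [0,0,0],
    [0,0,0],
    [0,0,0],
    [0,0,0],
    [0,0,0],
    [0,0,0],
    [0,0,0],
    [0,0,0],
    [0,0,0],
    [0,0,0],
    [0,0,0],
    [0,0,0],
    [0,0,0]
  ],
  "jaw": [40,40,40,40,40,40,40,40,40,40,40,40,40],
  "newtons": 60
}}

```text
time: 5.3
tool_pos: [425.4, -206.2, 57.9]
tcp_rot: [179.8, 0.1, -95.1]
ft_force: [-0.4, -1.0, -4.8]
finger_gap: 43.4
```

```bash
python3 plan.py 565.5 205.8 250; python3 - <<'E'
from meas import *
p,d=snap("scene","s2",(100,140,300,290),4)
E
```

```text
pos [ 425.4 -206.2   57.9] rpy [179.8   0.1 -95.1] gap 43.4 F [-0.4 -1.  -4.8] t 5.3
target [565.5 205.8 250. ] now-frame [-423.1 -102.3 -191.7] after-turn frame [-423.1 -102.3 -191.7] rotvec(tool) [0. 0. 0.]
```

View pics/s2.png

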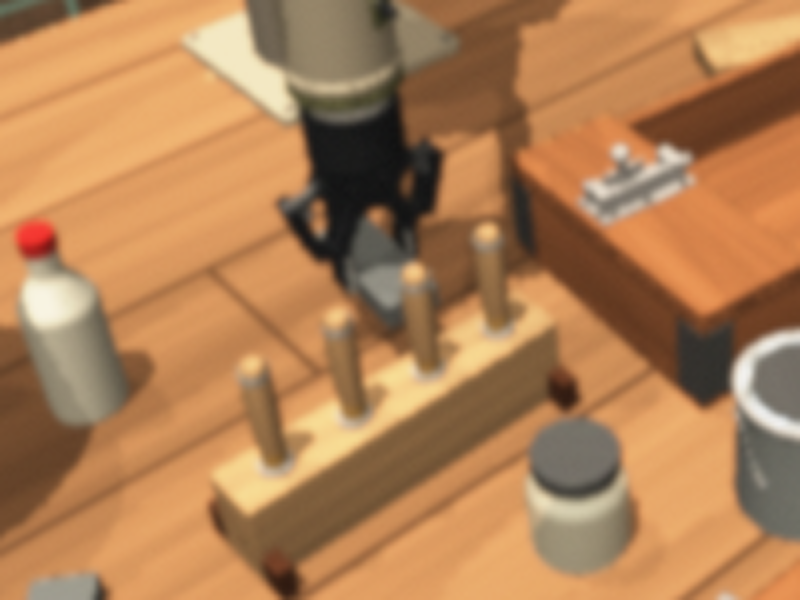

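Request:
{"fn": "jog_arm", "kwargs": {
  "offset": [
    [0,0,-20],
    [0,0,-30],
    [0,0,-30],
    [0,0,-30],
    [-10,-2,-15],
    [-20,-5,0],
    [-35,-9,0],
    [-40,-10,0],
    [-40,-10,0],
    [-40,-10,0],
    [-40,-10,0],
    [-40,-10,0],
    [-40,-10,0],
    [-35,-9,0],
    [-25,-6,0],
    [-15,-4,0],
    [-5,-1,0],
    [0,0,0],
    [0,0,0]
  ],
  "delta_rot": [
    [0,0,0],
    [0,0,0],
    [0,0,0],
    [0,0,0],
    [0,0,0],
    [0,0,0],
    [0,0,0],
    [0,0,0],
    [0,0,0],
    [0,0,0],
    [0,0,0],
    [0,0,0],
    [0,0,0],
    [0,0,0],
    [0,0,0],
    [0,0,0],
    [0,0,0],
    [0,0,0],
    [0,0,0]
  ],
  "jaw": [40,40,40,40,40,40,40,40,40,40,40,40,40,40,40,40,40,40,40]
}}

```text
time: 7.25
tool_pos: [550.3, 183.1, 164.6]
tcp_rot: [178.1, 0.2, -95.4]
ft_force: [-0.1, -0.6, -4.9]
finger_gap: 43.7
```

```bash
python3 plan.py 565.5 205.8 18 180 0 -95.2;python3 - <<'E'
from meas import *
p,d=snap("scene","s3",(200,60,400,240),4)
E
```

```text
pos [550.3 183.1 164.6] rpy [178.1   0.2 -95.4] gap 43.7 F [-0.1 -0.6 -4.9] t 7.25
target [565.5 205.8  18. ] now-frame [-23.6 -17.8 146.1] after-turn frame [-24.  -13.  146.6] rotvec(tool) [ 1.9  0.2 -0.2]
```

View pics/s3.png

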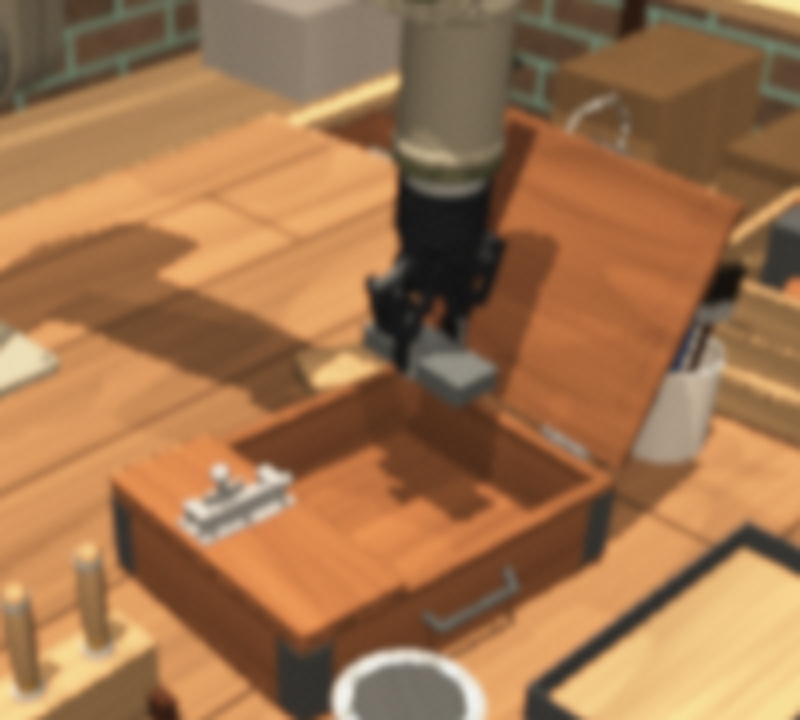

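Request:
{"fn": "jog_arm", "kwargs": {
  "offset": [
    [-10,-5,10],
    [-8,-4,18],
    [-4,-3,20],
    [0,0,20],
    [0,0,20],
    [0,0,15],
    [0,0,8],
    [0,0,0],
    [0,0,0]
  ],
  "delta_rot": [
    [1,0,0],
    [0.9,0,0],
    [0,0,0],
    [0,0,0],
    [0,0,0],
    [0,0,0],
    [0,0,0],
    [0,0,0],
    [0,0,0]
  ],
  "jaw": [40,40,40,40,40,40,40,40,40]
}}

```text
time: 8.2
tool_pos: [566.9, 195.0, 53.4]
tcp_rot: [-179.6, 0.1, -96.1]
ft_force: [0.2, 0.6, -4.3]
finger_gap: 43.9
```

```bash
python3 plan.py 565.5 205.8 16 180 0 -95.2
```

```text
pos [566.9 195.   53.4] rpy [-179.6    0.1  -96.1] gap 43.9 F [ 0.2  0.6 -4.3] t 8.2
target [565.5 205.8  16. ] now-frame [-10.5   2.8  37.4] after-turn frame [-10.6   2.4  37.4] rotvec(tool) [-0.4  0.1 -0.9]
```

Request:
{"fn": "jog_arm", "kwargs": {
  "offset": [
    [-4,1,8],
    [-4,1,10],
    [0,0,10],
    [0,0,5],
    [0,0,2],
    [0,0,0],
    [0,0,0]
  ],
  "delta_rot": [
    [-0.4,0,-0.5],
    [0,0,-0.3],
    [0,0,0],
    [0,0,0],
    [0,0,0],
    [0,0,0],
    [0,0,0]
  ],
  "jaw": [40,40,40,40,40,40,40]
}}

```text
time: 8.9
tool_pos: [571.2, 198.0, 21.1]
tcp_rot: [-179.5, -0.3, -95.2]
ft_force: [-0.4, -3.8, -1.1]
finger_gap: 43.4
```

Request:
{"fn": "jog_arm", "kwargs": {
  "offset": [
    [0,0,1],
    [0,0,0],
    [0,0,0],
    [0,0,0],
    [0,0,0],
    [0,0,-8],
    [0,0,-15],
    [0,0,-25],
    [0,0,-35],
    [0,0,-40],
    [0,0,-40],
    [0,0,-30],
    [0,0,-15],
    [0,0,0]
  ],
  "delta_rot": [
    [0,0,0],
    [0,0,0],
    [0,0,0],
    [0,0,0],
    [0,0,0],
    [0,0,0],
    [0,0,0],
    [0,0,0],
    [0,0,0],
    [0,0,0],
    [0,0,0],
    [0,0,0],
    [0,0,0],
    [0,0,0]
  ],
  "jaw": [40,65,65,65,65,65,65,65,65,65,65,65,65,65]
}}

```text
time: 10.3
tool_pos: [571.3, 202.8, 252.0]
tcp_rot: [-178.6, -0.1, -94.9]
ft_force: [-0.2, -0.7, -1.0]
finger_gap: 55.4
```

```bash
python3 plan.py 554.6 -182.3 240 180 0 1.2;python3 - <<'E'
from meas import *
p,d=snap("scene","s4",(200,60,400,240),4)
E
```

```text
pos [571.3 202.8 252. ] rpy [-178.6   -0.1  -94.9] gap 55.4 F [-0.2 -0.7 -1. ] t 10.3
target [ 554.6 -182.3  240. ] now-frame [385.1 -15.9  13.1] after-turn frame [-24.8 384.7  12. ] rotvec(tool) [ -0.9  -1.2 -96.1]
```

View pics/s4.png

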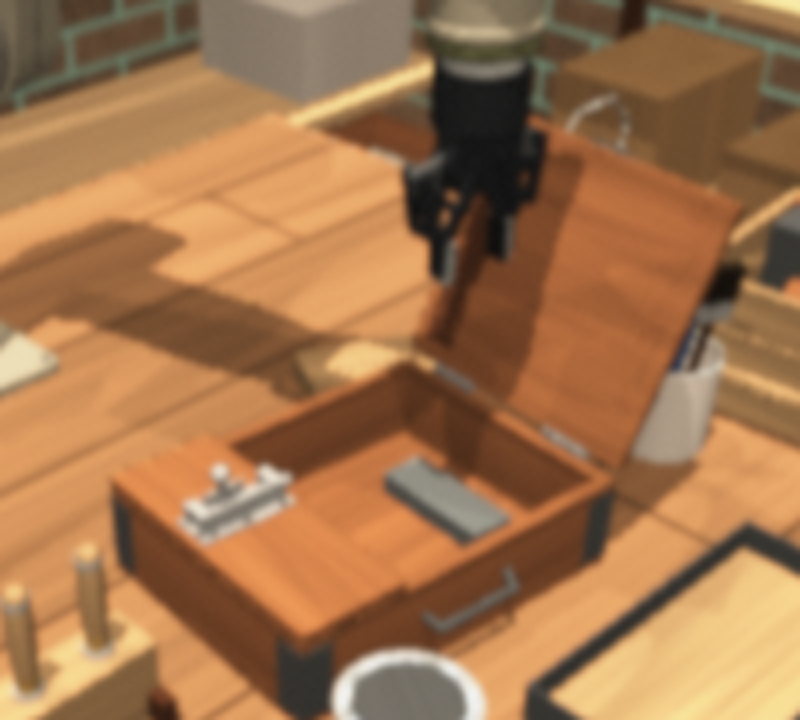

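Request:
{"fn": "jog_arm", "kwargs": {
  "offset": [
    [15,0,0],
    [30,-1,0],
    [40,-2,0],
    [40,-2,0],
    [40,-2,0],
    [40,-2,0],
    [40,-2,0],
    [40,-2,0],
    [40,-2,0],
    [30,-1,0],
    [20,-1,0],
    [10,0,0],
    [0,0,0],
    [0,0,0]
  ],
  "delta_rot": [
    [0,0,0],
    [0,0,0],
    [0,0,0],
    [0,0,0],
    [0,0,0],
    [0,0,0],
    [0,0,0],
    [0,0,0],
    [0,0,0],
    [0,0,0],
    [0,0,0],
    [0,0,0],
    [0,0,0],
    [0,0,-4]
  ],
  "jaw": [65,65,65,65,65,65,65,65,65,65,65,65,65,65]
}}

```text
time: 11.75
tool_pos: [538.0, -202.6, 227.7]
tcp_rot: [179.3, 0.2, -90.8]
ft_force: [0.2, 0.3, -0.2]
finger_gap: 55.4
```

Request:
{"fn": "jog_arm", "kwargs": {
  "offset": [
    [0,0,0],
    [0,0,0],
    [0,0,0],
    [0,0,0],
    [0,0,0],
    [0,0,0],
    [0,0,0],
    [0,0,0],
    [0,0,0],
    [0,0,0],
    [0,0,0],
    [0,0,0],
    [0,0,0],
    [0,0,0]
  ],
  "delta_rot": [
    [0,0,-8],
    [0,0,-8],
    [0,0,-8],
    [0,0,-8],
    [0,0,-8],
    [0,0,-8],
    [0,0,-8],
    [0,0,-8],
    [0,0,-8],
    [0,0,-8],
    [0,0,-5],
    [0,0,-3],
    [0,0,0],
    [0,0,0]
  ],
  "jaw": [65,65,65,65,65,65,65,65,65,65,65,65,65,65]
}}

```text
time: 13.15
tool_pos: [534.2, -182.5, 218.3]
tcp_rot: [-179.1, 1.5, 2.0]
ft_force: [0.1, 0.2, -1.1]
finger_gap: 55.8
```

```bash
python3 plan.py 554.6 -182.3 190 180 0 1.2
```

```text
pos [ 534.2 -182.5  218.3] rpy [-179.1    1.5    2. ] gap 55.8 F [ 0.1  0.2 -1.1] t 13.15
target [ 554.6 -182.3  190. ] now-frame [21.1  1.  27.7] after-turn frame [20.4  0.2 28.3] rotvec(tool) [-0.9  1.5  0.8]
```

Request:
{"fn": "jog_arm", "kwargs": {
  "offset": [
    [7,0,8],
    [7,0,8],
    [4,0,8],
    [2,0,0],
    [0,0,0],
    [0,0,0]
  ],
  "delta_rot": [
    [-0.5,0.8,0.4],
    [-0.4,0.7,0.4],
    [0,0,0],
    [0,0,0],
    [0,0,0],
    [0,0,0]
  ],
  "jaw": [65,65,65,65,65,65]
}}

```text
time: 13.75
tool_pos: [554.5, -179.8, 191.9]
tcp_rot: [-179.9, 0.0, 1.0]
ft_force: [0.5, -0.2, -0.5]
finger_gap: 55.4
```

```bash
python3 plan.py 555 -182.3 121 180 0 1.2
```

```text
pos [ 554.5 -179.8  191.9] rpy [-179.9    0.     1. ] gap 55.4 F [ 0.5 -0.2 -0.5] t 13.75
target [ 555.  -182.3  121. ] now-frame [ 0.5  2.5 70.9] after-turn frame [ 0.5  2.5 70.9] rotvec(tool) [-0.1  0.  -0.2]
```

Request:
{"fn": "jog_arm", "kwargs": {
  "offset": [
    [0,1,10],
    [0,1,15],
    [0,0,18],
    [0,0,15],
    [0,0,8],
    [0,0,4],
    [0,0,0],
    [0,0,0]
  ],
  "delta_rot": [
    [0,0,0],
    [0,0,0],
    [0,0,0],
    [0,0,0],
    [0,0,0],
    [0,0,0],
    [0,0,0],
    [0,0,0]
  ],
  "jaw": [65,65,65,65,65,65,65,65]
}}

```text
time: 14.55
tool_pos: [553.6, -182.6, 115.7]
tcp_rot: [-179.9, 0.1, 0.9]
ft_force: [0.4, -0.7, 0.1]
finger_gap: 55.7
```

```bash
python3 plan.py 555 -182.3 121 180 0 1.2;python3 - <<'E'
from meas import *
p,d=snap("scene","s5",(120,120,300,260),4)
E
```

```text
pos [ 553.6 -182.6  115.7] rpy [-179.9    0.1    0.9] gap 55.7 F [ 0.4 -0.7  0.1] t 14.55
target [ 555.  -182.3  121. ] now-frame [ 1.4 -0.2 -5.3] after-turn frame [ 1.4 -0.2 -5.3] rotvec(tool) [-0.1  0.1 -0.3]
```

View pics/s5.png

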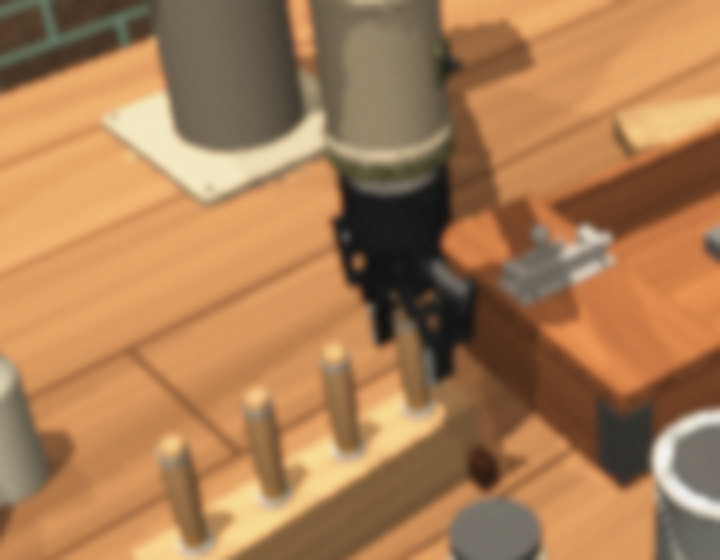

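Request:
{"fn": "jog_arm", "kwargs": {
  "offset": [
    [0,0,0],
    [0,0,0],
    [0,0,0],
    [0,0,0],
    [0,0,0],
    [0,0,0],
    [0,0,0],
    [0,0,-8],
    [0,0,-15],
    [0,0,-20],
    [0,0,-25],
    [0,0,-25],
    [0,0,-25],
    [0,0,-25],
    [0,0,-15],
    [0,0,-5],
    [0,0,0]
  ],
  "delta_rot": [
    [0,0,0],
    [0,0,0],
    [0,0,0],
    [0,0,0],
    [0,0,0],
    [0,0,0],
    [0,0,0],
    [0,0,0],
    [0,0,0],
    [0,0,0],
    [0,0,0],
    [0,0,0],
    [0,0,0],
    [0,0,0],
    [0,0,0],
    [0,0,0],
    [0,0,0]
  ],
  "jaw": [10,10,10,10,10,10,10,10,10,10,10,10,10,10,10,10,10],
  "newtons": 60
}}

```text
time: 16.3
tool_pos: [554.9, -183.0, 298.9]
tcp_rot: [179.8, -0.5, 0.9]
ft_force: [0.5, -0.2, -0.1]
finger_gap: 19.8
```

```bash
python3 - <<'E'
from plan import *
# chisel drop pose: grasp point at chest (-10,y,94), tool z tilted 50deg toward +chest x
t=np.radians(50);zt=np.array([np.sin(t),0,-np.cos(t)]);xt=np.array([0,1,0]);yt=np.cross(zt,xt)
Rm=R.from_euler('z',YAW,degrees=True)*R.from_matrix(np.stack([xt,yt,zt],1))
print('rpy',Rm.as_euler('xyz',degrees=True))
for y in(60,30,0,-30): print(y,chest(np.array([-10,y,94])+19*zt))
R0=R.from_euler('z',YAW,degrees=True)*R.from_euler('xyz',[180,0,90],degrees=True);print(R0.as_euler('xyz',degrees=True),(R0.inv()*Rm).as_rotvec(degrees=True))
go(chest([-10,60,260]),R0.as_euler('xyz',degrees=True))
snap("scene","s6",(120,100,300,240),4)
E
```

```text
rpy [130.    0.   84.8]
60 [566.  160.5  81.8]
30 [563.3 130.7  81.8]
0 [560.5 100.8  81.8]
-30 [557.8  70.9  81.8]
[-180.     0.    84.8] [-50.   0.  -0.]
pos [ 554.9 -183.   298.9] rpy [179.8  -0.5   0.9] gap 19.8 F [ 0.5 -0.2 -0.1] t 16.3
target [551.5 161.9 260. ] now-frame [   1.9 -345.    37.8] after-turn frame [343.2 -34.6  38.9] rotvec(tool) [  0.5  -0.3 -83.9]
```

View pics/s6.png

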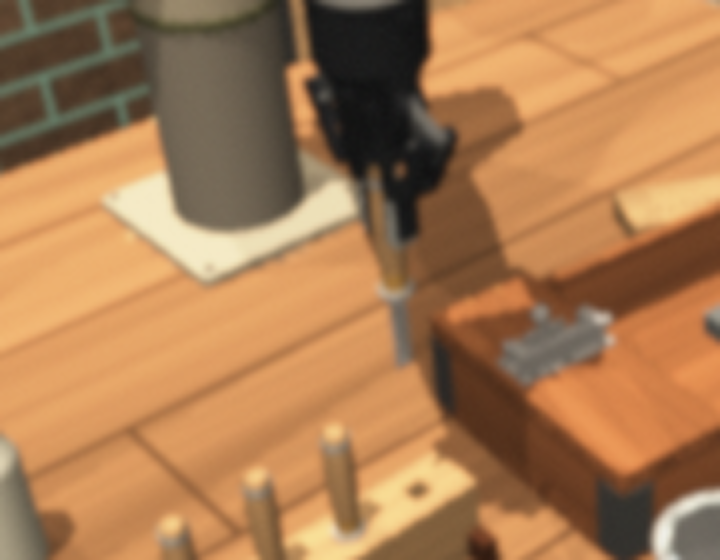

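Request:
{"fn": "jog_arm", "kwargs": {
  "offset": [
    [0,-15,0],
    [0,-30,0],
    [0,-40,0],
    [0,-40,0],
    [0,-40,0],
    [0,-40,0],
    [0,-40,0],
    [0,-40,0],
    [0,-30,0],
    [0,-20,0],
    [0,-10,0],
    [0,0,0],
    [0,0,0]
  ],
  "delta_rot": [
    [0,0,0],
    [0,0,0],
    [0,0,0],
    [0,0,0],
    [0,0,0],
    [0,0,0],
    [0,0,0],
    [0,0,0],
    [0,0,0],
    [0,0,0],
    [0,0,0],
    [0,0,0],
    [0,0,0]
  ],
  "jaw": [10,10,10,10,10,10,10,10,10,10,10,10,10]
}}

```text
time: 17.65
tool_pos: [537.6, 182.4, 280.0]
tcp_rot: [180.0, 1.1, 1.0]
ft_force: [1.2, 0.6, -1.3]
finger_gap: 19.7
```

Request:
{"fn": "jog_arm", "kwargs": {
  "offset": [
    [0,0,0],
    [0,0,0],
    [0,0,0],
    [0,0,0],
    [0,0,0],
    [0,0,0],
    [0,0,0],
    [0,0,0],
    [0,0,0],
    [0,0,0],
    [0,0,0],
    [0,0,0]
  ],
  "delta_rot": [
    [0,0,-5],
    [0,0,-8],
    [0,0,-8],
    [0,0,-8],
    [0,0,-8],
    [0,0,-8],
    [0,0,-8],
    [0,0,-8],
    [0,0,-8],
    [0,0,-8],
    [0,0,-5],
    [0,0,0]
  ],
  "jaw": [10,10,10,10,10,10,10,10,10,10,10,10]
}}

```text
time: 18.85
tool_pos: [539.0, 164.3, 277.9]
tcp_rot: [-178.7, 0.4, 85.1]
ft_force: [-0.5, 0.1, -1.5]
finger_gap: 19.6
```

```bash
python3 plan.py 551.5 161.9 180 130 0 84.8
```

```text
pos [539.  164.3 277.9] rpy [-178.7    0.4   85.1] gap 19.6 F [-0.5  0.1 -1.5] t 18.85
target [551.5 161.9 180. ] now-frame [-0.6 14.8 97.6] after-turn frame [ -1.3 -66.9  72.6] rotvec(tool) [-51.3   0.3   0.5]
```

Now the tilt.

Request:
{"fn": "jog_arm", "kwargs": {
  "offset": [
    [0,0,0],
    [0,0,0],
    [0,0,0],
    [0,0,0],
    [0,0,0],
    [0,0,0],
    [0,0,0],
    [0,0,0],
    [0,0,0],
    [0,0,0]
  ],
  "delta_rot": [
    [-4,0,0],
    [-7,0,0],
    [-7,0,0],
    [-7,0,0],
    [-7,0,0],
    [-7,0,0],
    [-7,0,0],
    [-4,0,0],
    [0,0,0],
    [0,0,0]
  ],
  "jaw": [10,10,10,10,10,10,10,10,10,10]
}}

```text
time: 19.85
tool_pos: [540.7, 154.7, 276.9]
tcp_rot: [129.5, -0.5, 83.1]
ft_force: [0.8, 0.6, -0.5]
finger_gap: 19.5
```

```bash
python3 plan.py 566 160.5 90 130 0 84.8;python3 - <<'E'
from meas import *
p,d=snap("scene","s7",(200,60,400,240),4)
E
```

```text
pos [540.7 154.7 276.9] rpy [129.5  -0.5  83.1] gap 19.5 F [ 0.8  0.6 -0.5] t 19.85
target [566.  160.5  90. ] now-frame [   7.3 -128.9  137.7] after-turn frame [   8.  -127.3  139.1] rotvec(tool) [ 0.6  1.  -1.4]
```

View pics/s7.png

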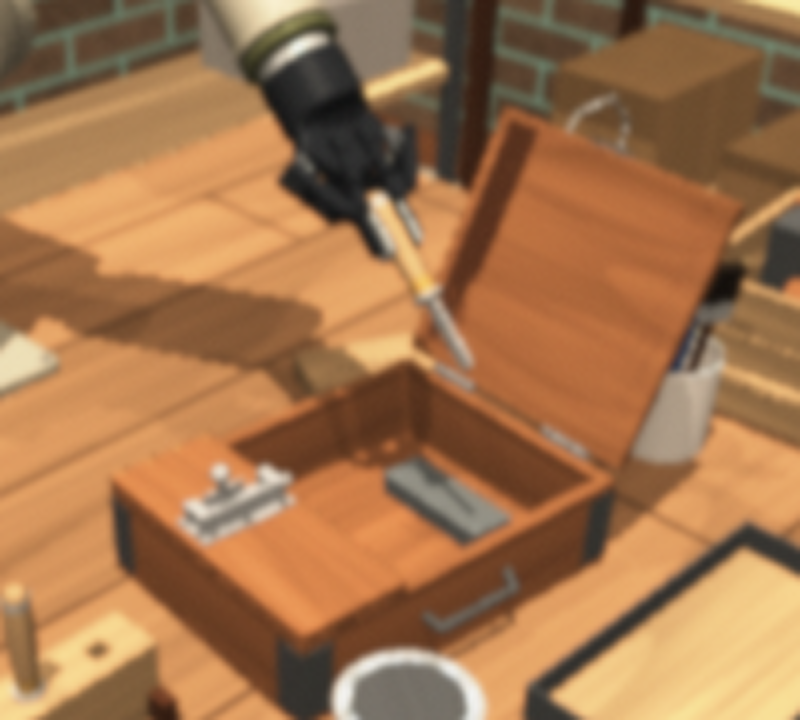

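Request:
{"fn": "jog_arm", "kwargs": {
  "offset": [
    [1,-8,9],
    [1,-16,17],
    [1,-18,19],
    [1,-18,19],
    [1,-18,19],
    [1,-18,19],
    [1,-14,16],
    [1,-9,10],
    [0,-4,4],
    [0,0,0],
    [0,0,0]
  ],
  "delta_rot": [
    [0.3,0.5,-0.7],
    [0.3,0.5,-0.7],
    [0,0,0],
    [0,0,0],
    [0,0,0],
    [0,0,0],
    [0,0,0],
    [0,0,0],
    [0,0,0],
    [0,0,0],
    [0,0,0]
  ],
  "jaw": [10,10,10,10,10,10,10,10,10,10,10]
}}

```text
time: 21.0
tool_pos: [572.7, 156.7, 92.2]
tcp_rot: [130.7, -0.4, 84.1]
ft_force: [0.1, 1.3, -1.5]
finger_gap: 19.8
```

```bash
python3 plan.py 566 160.5 83 130 0 84.8;python3 - <<'E'
from meas import *
p,d=snap("scene","s8",(200,60,400,240),4)
E
```

```text
pos [572.7 156.7  92.2] rpy [130.7  -0.4  84.1] gap 19.8 F [ 0.1  1.3 -1.5] t 21.0
target [566.  160.5  83. ] now-frame [  3.1 -11.6   0.6] after-turn frame [  3.2 -11.6   0.5] rotvec(tool) [-0.7  0.3 -0.8]
```

View pics/s8.png

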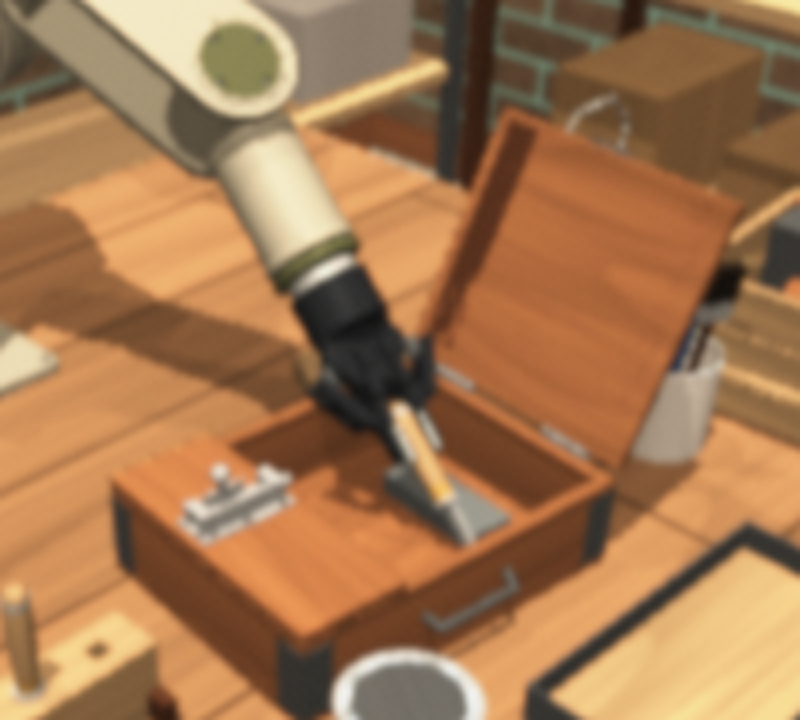

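Request:
{"fn": "jog_arm", "kwargs": {
  "offset": [
    [0,-4,1],
    [0,-4,2],
    [0,-2,2],
    [0,0,0],
    [0,0,0],
    [0,0,0],
    [0,0,0],
    [0,0,0],
    [0,0,0],
    [0,0,0],
    [0,0,0]
  ],
  "delta_rot": [
    [0,0,0],
    [0,0,0],
    [0,0,0],
    [0,0,0],
    [0,0,0],
    [0,0,0],
    [0,0,0],
    [0,0,0],
    [0,0,0],
    [0,0,0],
    [0,0,0]
  ],
  "jaw": [10,10,10,10,55,55,55,55,55,55,55]
}}

```text
time: 22.15
tool_pos: [572.4, 158.3, 85.2]
tcp_rot: [130.3, -0.6, 84.1]
ft_force: [-0.4, 0.2, 1.0]
finger_gap: 47.0
```

```bash
python3 plan.py 566 160.5 83 130 0 84.8;python3 - <<'E'
from meas import *
p,d=snap("scene","s9",(200,60,400,240),4)
E
```

```text
pos [572.4 158.3  85.2] rpy [130.3  -0.6  84.1] gap 47.0 F [-0.4  0.2  1. ] t 22.15
target [566.  160.5  83. ] now-frame [ 1.5 -5.9 -3.6] after-turn frame [ 1.6 -5.9 -3.6] rotvec(tool) [-0.3  0.1 -0.9]
```

View pics/s9.png

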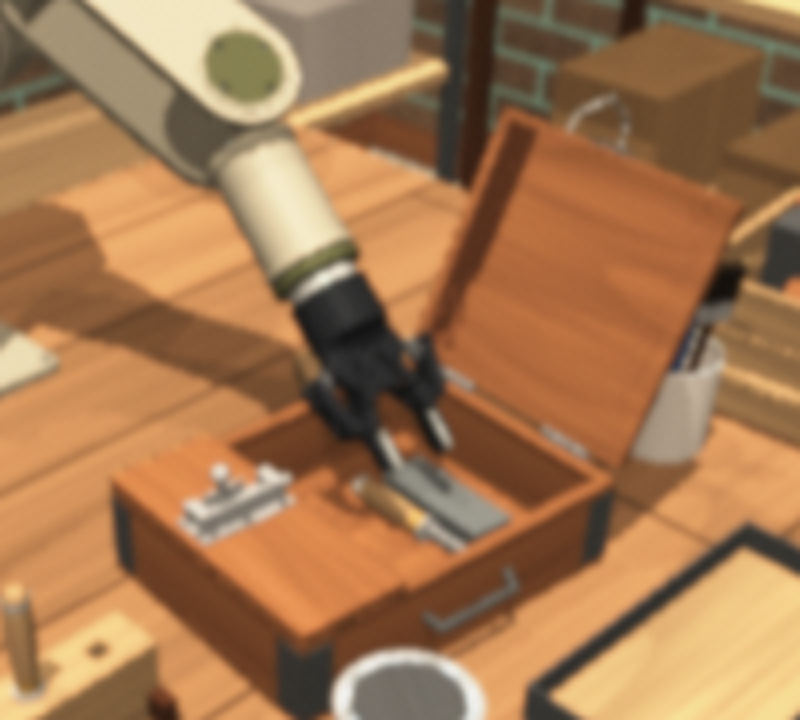

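Request:
{"fn": "jog_arm", "kwargs": {
  "offset": [
    [0,5,-10],
    [0,15,-15],
    [0,25,-20],
    [0,30,-25],
    [0,30,-25],
    [0,15,-10],
    [0,0,0],
    [0,0,0],
    [0,0,0],
    [0,0,0],
    [0,0,0],
    [0,0,0],
    [0,0,0],
    [0,0,0],
    [0,0,0]
  ],
  "delta_rot": [
    [0,0,0],
    [0,0,0],
    [0,0,0],
    [0,0,0],
    [0,0,0],
    [0,0,0],
    [5,0,0],
    [8,0,0],
    [8,0,0],
    [8,0,0],
    [8,0,0],
    [8,0,0],
    [5,0,0],
    [0,0,0],
    [0,0,0]
  ],
  "jaw": [55,55,55,55,55,55,55,55,55,55,55,55,55,55,55]
}}

```text
time: 23.7
tool_pos: [567.4, 158.7, 248.6]
tcp_rot: [-177.6, -0.8, 84.7]
ft_force: [0.2, 1.2, -0.1]
finger_gap: 47.2
```

```bash
python3 plan.py 557 -247 230 180 0 1.2;python3 - <<'E'
from meas import *
p,d=snap("top","t9",(200,150,360,250),4)
E
```

```text
pos [567.4 158.7 248.6] rpy [-177.6   -0.8   84.7] gap 47.2 F [ 0.2  1.2 -0.1] t 23.7
target [ 557. -247.  230.] now-frame [-405.2   27.4   11.6] after-turn frame [-18.9 405.4  18.6] rotvec(tool) [-2.6  1.1 83.5]
```

Request:
{"fn": "jog_arm", "kwargs": {
  "offset": [
    [-15,1,-2],
    [-30,2,-2],
    [-40,3,-2],
    [-40,3,-2],
    [-40,3,-2],
    [-40,3,-2],
    [-40,3,-2],
    [-40,3,-2],
    [-40,3,-2],
    [-30,2,0],
    [-20,1,0],
    [-10,0,0],
    [0,0,0],
    [0,0,0]
  ],
  "delta_rot": [
    [-1,0.5,0],
    [-1,0.5,0],
    [0,0,0],
    [0,0,0],
    [0,0,0],
    [0,0,0],
    [0,0,0],
    [0,0,0],
    [0,0,0],
    [0,0,0],
    [0,0,0],
    [0,0,0],
    [0,0,0],
    [0,0,0]
  ],
  "jaw": [65,65,65,65,65,65,65,65,65,65,65,65,65,65]
}}

```text
time: 25.15
tool_pos: [551.9, -231.8, 262.2]
tcp_rot: [178.4, -1.1, 85.6]
ft_force: [0.4, 0.1, 0.9]
finger_gap: 55.7
```

Request:
{"fn": "jog_arm", "kwargs": {
  "offset": [
    [0,0,0],
    [0,0,0],
    [0,0,0],
    [0,0,0],
    [0,0,0],
    [0,0,0],
    [0,0,0],
    [0,0,0],
    [0,0,0],
    [0,0,0],
    [0,0,0],
    [0,0,0],
    [0,0,0]
  ],
  "delta_rot": [
    [0,0,5],
    [0,0,8],
    [0,0,8],
    [0,0,8],
    [0,0,8],
    [0,0,8],
    [0,0,8],
    [0,0,8],
    [0,0,8],
    [0,0,8],
    [0,0,5],
    [0,0,0],
    [0,0,0]
  ],
  "jaw": [65,65,65,65,65,65,65,65,65,65,65,65,65]
}}

```text
time: 26.45
tool_pos: [555.1, -209.5, 264.7]
tcp_rot: [-179.0, -2.1, 1.7]
ft_force: [0.0, -0.9, 0.7]
finger_gap: 55.5
```

```bash
python3 plan.py 556.5 -247.2 190 180 0 1.2
```

```text
pos [ 555.1 -209.5  264.7] rpy [-179.    -2.1    1.7] gap 55.5 F [ 0.  -0.9  0.7] t 26.45
target [ 556.5 -247.2  190. ] now-frame [-2.4 38.9 74. ] after-turn frame [ 0.7 37.7 74.7] rotvec(tool) [-1.  -2.1  0.5]
```

Request:
{"fn": "jog_arm", "kwargs": {
  "offset": [
    [0,8,10],
    [0,12,18],
    [0,10,18],
    [0,6,14],
    [0,2,10],
    [0,0,4],
    [0,0,0],
    [0,0,0]
  ],
  "delta_rot": [
    [-0.5,-1,0.3],
    [-0.5,-1,0.2],
    [0,0,0],
    [0,0,0],
    [0,0,0],
    [0,0,0],
    [0,0,0],
    [0,0,0]
  ],
  "jaw": [65,65,65,65,65,65,65,65]
}}

```text
time: 27.25
tool_pos: [557.2, -247.8, 185.4]
tcp_rot: [179.8, 0.2, 1.8]
ft_force: [-0.3, -0.2, 0.4]
finger_gap: 55.6
```

```bash
python3 plan.py 556.5 -247.2 116 180 0 1.2
```

```text
pos [ 557.2 -247.8  185.4] rpy [179.8   0.2   1.8] gap 55.6 F [-0.3 -0.2  0.4] t 27.25
target [ 556.5 -247.2  116. ] now-frame [-0.5 -0.8 69.4] after-turn frame [-0.7 -0.6 69.4] rotvec(tool) [0.2 0.2 0.6]
```

Request:
{"fn": "jog_arm", "kwargs": {
  "offset": [
    [0,0,10],
    [0,0,14],
    [0,0,16],
    [0,0,13],
    [0,0,8],
    [0,0,4],
    [0,0,0],
    [0,0,0],
    [0,0,0],
    [0,0,0],
    [0,0,0],
    [0,0,0],
    [0,0,0],
    [0,0,0],
    [0,0,0]
  ],
  "delta_rot": [
    [0,0,0.3],
    [0,0,0],
    [0,0,0],
    [0,0,0],
    [0,0,0],
    [0,0,0],
    [0,0,0],
    [0,0,0],
    [0,0,0],
    [0,0,0],
    [0,0,0],
    [0,0,0],
    [0,0,0],
    [0,0,0],
    [0,0,0]
  ],
  "jaw": [65,65,65,65,65,65,65,65,10,10,10,10,10,10,10]
}}

```text
time: 28.75
tool_pos: [558.6, -248.1, 117.6]
tcp_rot: [179.7, -0.1, 1.6]
ft_force: [-0.8, -0.3, -1.1]
finger_gap: 19.4
```

Request:
{"fn": "jog_arm", "kwargs": {
  "offset": [
    [0,0,-8],
    [0,0,-15],
    [0,0,-20],
    [0,0,-25],
    [0,0,-25],
    [0,0,-25],
    [0,0,-20],
    [0,0,-15],
    [0,0,-5],
    [0,0,0],
    [0,0,0],
    [0,0,0],
    [0,0,0],
    [0,0,0],
    [0,0,0],
    [0,0,0],
    [0,0,0],
    [0,0,0]
  ],
  "delta_rot": [
    [0,0,0],
    [0,0,0],
    [0,0,0],
    [0,0,0],
    [0,0,0],
    [0,0,-5],
    [0,0,-8],
    [0,0,-8],
    [0,0,-8],
    [0,0,-8],
    [0,0,-8],
    [0,0,-8],
    [0,0,-8],
    [0,0,-8],
    [0,0,-8],
    [0,0,-5],
    [0,0,0],
    [0,0,0]
  ],
  "jaw": [10,10,10,10,10,10,10,10,10,10,10,10,10,10,10,10,10,10]
}}

```text
time: 30.55
tool_pos: [559.8, -247.8, 310.3]
tcp_rot: [178.7, 0.9, 86.8]
ft_force: [0.1, -0.3, -0.8]
finger_gap: 19.6
```

```bash
python3 plan.py 540 130.7 270 180 0 84.8;python3 - <<'E'
from meas import *
p,d=snap("scene","s10",(120,60,400,240),2.8)
E
```

```text
pos [ 559.8 -247.8  310.3] rpy [178.7   0.9  86.8] gap 19.6 F [ 0.1 -0.3 -0.8] t 30.55
target [540.  130.7 270. ] now-frame [377.4 -41.7  33.7] after-turn frame [375.1 -54.   40.3] rotvec(tool) [1.3 0.8 2. ]
```

View pics/s10.png

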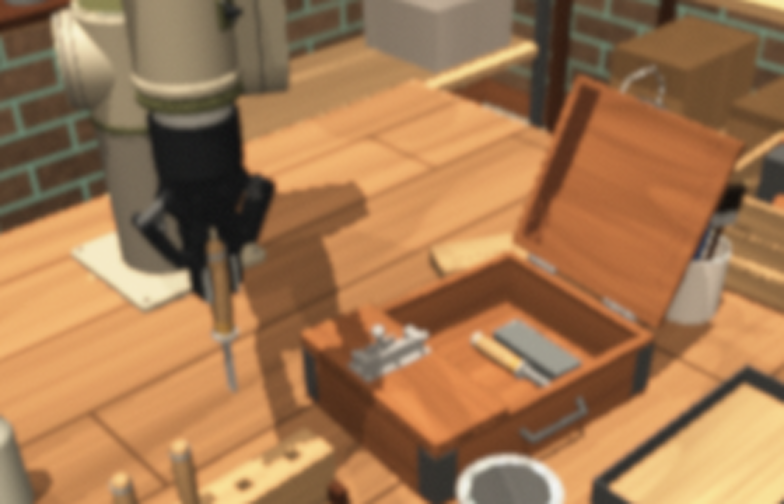

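Request:
{"fn": "jog_arm", "kwargs": {
  "offset": [
    [15,-2,0],
    [30,-4,0],
    [40,-5,0],
    [40,-5,0],
    [40,-5,0],
    [40,-5,0],
    [40,-5,0],
    [40,-5,0],
    [30,-4,0],
    [20,-2,0],
    [12,-1,0],
    [5,0,0],
    [0,0,0],
    [0,0,0]
  ],
  "delta_rot": [
    [0.6,0.4,1],
    [0.6,0.4,1],
    [0,0,0],
    [0,0,0],
    [0,0,0],
    [0,0,0],
    [0,0,0],
    [0,0,0],
    [0,0,0],
    [0,0,0],
    [0,0,0],
    [0,0,0],
    [0,0,0],
    [0,0,0]
  ],
  "jaw": [10,10,10,10,10,10,10,10,10,10,10,10,10,10]
}}

```text
time: 32.0
tool_pos: [551.5, 117.7, 312.9]
tcp_rot: [179.7, 0.1, 82.9]
ft_force: [-1.0, 0.4, -1.2]
finger_gap: 19.7
```

Request:
{"fn": "jog_arm", "kwargs": {
  "offset": [
    [0,0,0],
    [0,0,0],
    [0,0,0],
    [0,0,0],
    [0,0,0],
    [0,0,0],
    [0,0,0],
    [0,0,0],
    [0,0,0],
    [0,0,0]
  ],
  "delta_rot": [
    [-4,0,0],
    [-7,0,0],
    [-7,0,0],
    [-7,0,0],
    [-7,0,0],
    [-7,0,0],
    [-7,0,0],
    [-4,0,0],
    [0,0,0],
    [0,0,0]
  ],
  "jaw": [10,10,10,10,10,10,10,10,10,10]
}}

```text
time: 33.0
tool_pos: [553.7, 105.0, 312.5]
tcp_rot: [127.8, 0.1, 81.9]
ft_force: [0.2, -0.1, -0.3]
finger_gap: 19.6
```

```bash
python3 plan.py 564 121 86 130 0 84.8
```

```text
pos [553.7 105.  312.5] rpy [127.8   0.1  81.9] gap 19.6 F [ 0.2 -0.1 -0.3] t 33.0
target [564. 121.  86.] now-frame [  17.7 -174.   145.2] after-turn frame [  16.9 -167.9  152.3] rotvec(tool) [ 2.1  2.3 -1.7]
```

Request:
{"fn": "jog_arm", "kwargs": {
  "offset": [
    [2,-8,7],
    [3,-16,14],
    [3,-20,18],
    [3,-20,18],
    [3,-20,18],
    [3,-20,18],
    [0,-20,18],
    [0,-18,16],
    [0,-12,10],
    [0,-7,6],
    [0,-3,3],
    [0,0,0],
    [0,0,0]
  ],
  "delta_rot": [
    [1,1.1,-0.8],
    [1,1.1,-0.8],
    [0,0,0],
    [0,0,0],
    [0,0,0],
    [0,0,0],
    [0,0,0],
    [0,0,0],
    [0,0,0],
    [0,0,0],
    [0,0,0],
    [0,0,0],
    [0,0,0]
  ],
  "jaw": [10,10,10,10,10,10,10,10,10,10,10,10,10]
}}

```text
time: 34.3
tool_pos: [579.4, 111.4, 102.9]
tcp_rot: [130.0, -0.2, 83.2]
ft_force: [0.2, 0.0, 0.2]
finger_gap: 19.8
```

```bash
python3 plan.py 564 121 86 130 0 84.8;python3 - <<'E'
from meas import *
p,d=snap("scene","s11",(200,60,400,240),4)
E
```

```text
pos [579.4 111.4 102.9] rpy [130.   -0.2  83.2] gap 19.8 F [0.2 0.  0.2] t 34.3
target [564. 121.  86.] now-frame [  7.7 -23.6  -1.8] after-turn frame [  8.2 -23.4  -1.6] rotvec(tool) [ 0.   1.1 -1.2]
```

View pics/s11.png

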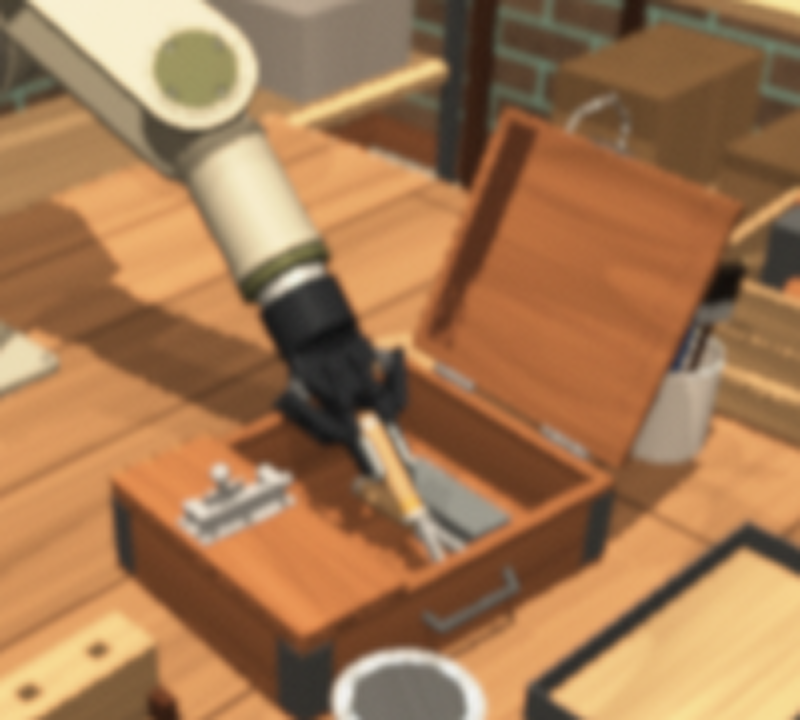

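Request:
{"fn": "jog_arm", "kwargs": {
  "offset": [
    [0,-6,0],
    [0,-8,0],
    [0,-6,0],
    [0,-2,0],
    [0,0,0],
    [0,0,0],
    [0,0,0],
    [0,0,0],
    [0,0,0],
    [0,0,0],
    [0,5,-10],
    [0,15,-15],
    [0,25,-20],
    [0,30,-25],
    [0,30,-25],
    [0,25,-20],
    [0,10,-5],
    [0,0,0]
  ],
  "delta_rot": [
    [0,0,0],
    [0,0,0],
    [0,0,0],
    [0,0,0],
    [0,0,0],
    [0,0,0],
    [0,0,0],
    [0,0,0],
    [0,0,0],
    [0,0,0],
    [0,0,0],
    [0,0,0],
    [0,0,0],
    [0,0,0],
    [0,0,0],
    [0,0,0],
    [0,0,0],
    [0,0,0]
  ],
  "jaw": [10,10,10,10,10,55,55,55,55,55,55,55,55,55,55,55,55,55]
}}

```text
time: 36.15
tool_pos: [562.7, 113.7, 280.9]
tcp_rot: [129.7, -0.4, 83.3]
ft_force: [-0.5, 0.2, -0.1]
finger_gap: 47.0
```

Request:
{"fn": "jog_arm", "kwargs": {
  "offset": [
    [0,0,0],
    [0,0,0],
    [0,0,0],
    [0,0,0],
    [0,0,0],
    [0,0,0],
    [0,0,0],
    [0,0,0],
    [0,0,0]
  ],
  "delta_rot": [
    [5,0,0],
    [8,0,0],
    [8,0,0],
    [8,0,0],
    [8,0,0],
    [8,0,0],
    [5,0,0],
    [0,0,0],
    [0,0,0]
  ],
  "jaw": [55,55,55,55,55,55,55,55,55]
}}

```text
time: 37.05
tool_pos: [555.6, 110.9, 253.6]
tcp_rot: [-176.6, 0.2, 83.0]
ft_force: [1.0, -0.6, 1.0]
finger_gap: 47.0
```

```bash
python3 plan.py 557.5 -312.2 230 180 0 1.2;python3 - <<'E'
from meas import *
p,d=snap("scene","s12",(120,60,400,240),2.8)
E
```

```text
pos [555.6 110.9 253.6] rpy [-176.6    0.2   83. ] gap 47.0 F [ 1.  -0.6  1. ] t 37.05
target [ 557.5 -312.2  230. ] now-frame [-419.6   54.8   21.9] after-turn frame [ -7.  423.   23.6] rotvec(tool) [-2.7  2.6 81.8]
```

View pics/s12.png

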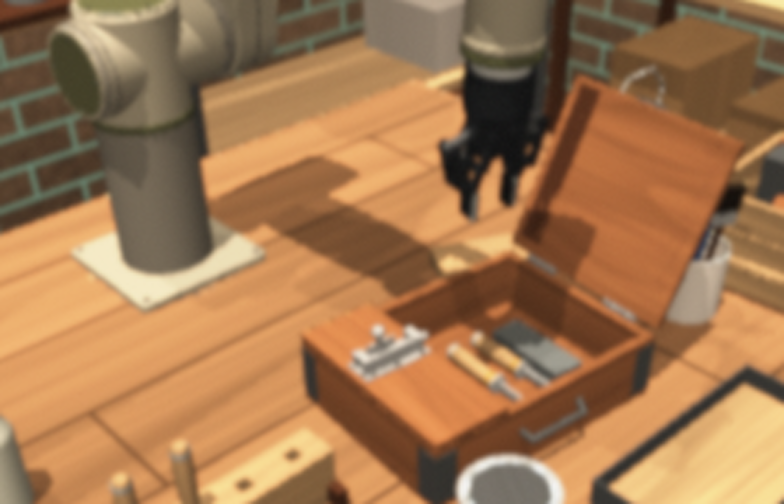

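Request:
{"fn": "jog_arm", "kwargs": {
  "offset": [
    [-15,2,0],
    [-30,4,0],
    [-45,6,0],
    [-45,6,0],
    [-45,6,0],
    [-45,6,0],
    [-45,6,0],
    [-45,6,0],
    [-40,5,0],
    [-30,4,0],
    [-20,3,0],
    [-10,1,0],
    [0,0,0],
    [0,0,0]
  ],
  "delta_rot": [
    [-1.3,0,0],
    [-1.3,0,0],
    [0,0,0],
    [0,0,0],
    [0,0,0],
    [0,0,0],
    [0,0,0],
    [0,0,0],
    [0,0,0],
    [0,0,0],
    [0,0,0],
    [0,0,0],
    [0,0,0],
    [0,0,0]
  ],
  "jaw": [65,65,65,65,65,65,65,65,65,65,65,65,65,65]
}}

```text
time: 38.5
tool_pos: [552.0, -313.7, 256.5]
tcp_rot: [179.3, 1.0, 83.6]
ft_force: [-0.6, 0.8, 0.8]
finger_gap: 55.2
```

Request:
{"fn": "jog_arm", "kwargs": {
  "offset": [
    [0,0,0],
    [0,0,0],
    [0,0,0],
    [0,0,0],
    [0,0,0],
    [0,0,0],
    [0,0,0],
    [0,0,0],
    [0,0,0],
    [0,0,0],
    [0,0,0],
    [0,0,0],
    [0,0,0]
  ],
  "delta_rot": [
    [0,0,5],
    [0,0,8],
    [0,0,8],
    [0,0,8],
    [0,0,8],
    [0,0,8],
    [0,0,8],
    [0,0,8],
    [0,0,8],
    [0,0,8],
    [0,0,5],
    [0,0,0],
    [0,0,0]
  ],
  "jaw": [65,65,65,65,65,65,65,65,65,65,65,65,65]
}}

```text
time: 39.8
tool_pos: [558.0, -289.7, 257.9]
tcp_rot: [179.1, -0.8, -0.2]
ft_force: [-0.3, -0.1, 0.3]
finger_gap: 55.1
```

```bash
python3 plan.py 558 -312.2 188 180 0 1.2
```

```text
pos [ 558.  -289.7  257.9] rpy [179.1  -0.8  -0.2] gap 55.1 F [-0.3 -0.1  0.3] t 39.8
target [ 558.  -312.2  188. ] now-frame [-0.9 21.5 70.3] after-turn frame [-0.5 22.5 69.9] rotvec(tool) [ 0.9 -0.8 -1.4]
```

Request:
{"fn": "jog_arm", "kwargs": {
  "offset": [
    [0,6,10],
    [0,8,18],
    [0,5,18],
    [0,2,14],
    [0,0,8],
    [0,0,3],
    [0,0,0],
    [0,0,0]
  ],
  "delta_rot": [
    [0.5,-0.4,-0.7],
    [0.4,-0.4,-0.7],
    [0,0,0],
    [0,0,0],
    [0,0,0],
    [0,0,0],
    [0,0,0],
    [0,0,0]
  ],
  "jaw": [65,65,65,65,65,65,65,65]
}}

```text
time: 40.6
tool_pos: [557.4, -311.7, 178.0]
tcp_rot: [-179.7, 0.3, 1.9]
ft_force: [0.3, -1.6, 0.3]
finger_gap: 55.5
```

```bash
python3 plan.py 558 -312.2 116 180 0 1.2
```

```text
pos [ 557.4 -311.7  178. ] rpy [-179.7    0.3    1.9] gap 55.5 F [ 0.3 -1.6  0.3] t 40.6
target [ 558.  -312.2  116. ] now-frame [ 0.9  0.8 62. ] after-turn frame [ 0.6  0.5 62. ] rotvec(tool) [-0.3  0.3  0.7]
```

Request:
{"fn": "jog_arm", "kwargs": {
  "offset": [
    [0,0,10],
    [0,0,13],
    [0,0,14],
    [0,0,11],
    [0,0,7],
    [0,0,3],
    [0,0,0],
    [0,0,0],
    [0,0,0],
    [0,0,0],
    [0,0,0],
    [0,0,0],
    [0,0,0],
    [0,0,0],
    [0,0,0]
  ],
  "delta_rot": [
    [0,0,0.3],
    [0,0,0],
    [0,0,0],
    [0,0,0],
    [0,0,0],
    [0,0,0],
    [0,0,0],
    [0,0,0],
    [0,0,0],
    [0,0,0],
    [0,0,0],
    [0,0,0],
    [0,0,0],
    [0,0,0],
    [0,0,0]
  ],
  "jaw": [65,65,65,65,65,65,65,65,10,10,10,10,10,10,10]
}}

```text
time: 42.1
tool_pos: [558.6, -311.9, 117.9]
tcp_rot: [-179.9, 0.1, 1.6]
ft_force: [0.1, 0.6, -0.1]
finger_gap: 20.0
```

Request:
{"fn": "jog_arm", "kwargs": {
  "offset": [
    [0,0,-8],
    [0,0,-15],
    [0,0,-20],
    [0,0,-25],
    [0,0,-25],
    [0,0,-25],
    [0,0,-20],
    [0,0,-15],
    [0,0,-5],
    [0,0,0],
    [0,0,0],
    [0,0,0],
    [0,0,0],
    [0,0,0],
    [0,0,0],
    [0,0,0],
    [0,0,0],
    [0,0,0]
  ],
  "delta_rot": [
    [0,0,0],
    [0,0,0],
    [0,0,0],
    [0,0,0],
    [0,0,0],
    [0,0,-5],
    [0,0,-8],
    [0,0,-8],
    [0,0,-8],
    [0,0,-8],
    [0,0,-8],
    [0,0,-8],
    [0,0,-8],
    [0,0,-8],
    [0,0,-8],
    [0,0,-5],
    [0,0,0],
    [0,0,0]
  ],
  "jaw": [10,10,10,10,10,10,10,10,10,10,10,10,10,10,10,10,10,10]
}}

```text
time: 43.9
tool_pos: [560.5, -313.2, 311.4]
tcp_rot: [178.9, 0.6, 86.8]
ft_force: [0.3, -0.5, -0.1]
finger_gap: 19.9
```

```bash
python3 plan.py 540 85 270 180 0 84.8;python3 - <<'E'
from meas import *
p,d=snap("scene","s13",(120,60,400,240),2.8)
E
```

```text
pos [ 560.5 -313.2  311.4] rpy [178.9   0.6  86.8] gap 19.9 F [ 0.3 -0.5 -0.1] t 43.9
target [540.  85. 270.] now-frame [396.9 -43.1  36.6] after-turn frame [394.7 -56.5  41.4] rotvec(tool) [1.1 0.6 2. ]
```

View pics/s13.png

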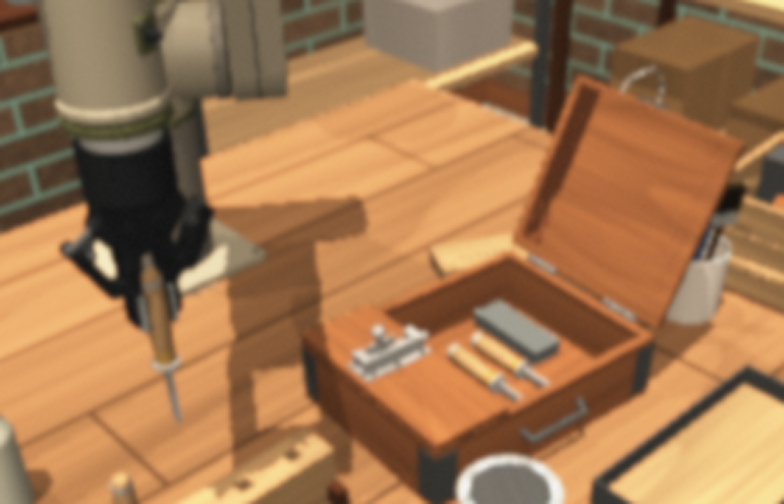

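Request:
{"fn": "jog_arm", "kwargs": {
  "offset": [
    [15,-2,0],
    [30,-4,0],
    [40,-5,0],
    [40,-5,0],
    [45,-5,0],
    [45,-5,0],
    [45,-5,0],
    [45,-5,0],
    [35,-4,0],
    [25,-2,0],
    [15,-1,0],
    [5,0,0],
    [0,0,0],
    [0,0,0]
  ],
  "delta_rot": [
    [0.6,0.4,1],
    [0.6,0.4,1],
    [0,0,0],
    [0,0,0],
    [0,0,0],
    [0,0,0],
    [0,0,0],
    [0,0,0],
    [0,0,0],
    [0,0,0],
    [0,0,0],
    [0,0,0],
    [0,0,0],
    [0,0,0]
  ],
  "jaw": [10,10,10,10,10,10,10,10,10,10,10,10,10,10]
}}

```text
time: 45.35
tool_pos: [555.1, 87.2, 316.4]
tcp_rot: [179.9, -0.2, 82.9]
ft_force: [-0.7, -0.3, -0.5]
finger_gap: 20.0
```

Request:
{"fn": "jog_arm", "kwargs": {
  "offset": [
    [0,0,0],
    [0,0,0],
    [0,0,0],
    [0,0,0],
    [0,0,0],
    [0,0,0],
    [0,0,0],
    [0,0,0],
    [0,0,0],
    [0,0,0]
  ],
  "delta_rot": [
    [-4,0,0],
    [-7,0,0],
    [-7,0,0],
    [-7,0,0],
    [-7,0,0],
    [-7,0,0],
    [-7,0,0],
    [-4,0,0],
    [0,0,0],
    [0,0,0]
  ],
  "jaw": [10,10,10,10,10,10,10,10,10,10]
}}

```text
time: 46.35
tool_pos: [556.7, 74.1, 316.0]
tcp_rot: [128.1, -0.2, 81.8]
ft_force: [-0.5, 0.3, -0.6]
finger_gap: 19.8
```

```bash
python3 plan.py 565 82 105 130 0 84.8
```

```text
pos [556.7  74.1 316. ] rpy [128.1  -0.2  81.8] gap 19.8 F [-0.5  0.3 -0.6] t 46.35
target [565.  82. 105.] now-frame [   8.3 -161.8  135.7] after-turn frame [   8.6 -156.8  141.5] rotvec(tool) [ 1.9  2.2 -2. ]
```

Request:
{"fn": "jog_arm", "kwargs": {
  "offset": [
    [2,-8,7],
    [3,-16,14],
    [3,-20,17],
    [3,-20,17],
    [3,-20,17],
    [3,-20,17],
    [1,-20,17],
    [0,-17,14],
    [0,-12,10],
    [0,-6,5],
    [0,-2,2],
    [0,0,0],
    [0,0,0]
  ],
  "delta_rot": [
    [1,1.1,-1],
    [1,1.1,-1],
    [0,0,0],
    [0,0,0],
    [0,0,0],
    [0,0,0],
    [0,0,0],
    [0,0,0],
    [0,0,0],
    [0,0,0],
    [0,0,0],
    [0,0,0],
    [0,0,0]
  ],
  "jaw": [10,10,10,10,10,10,10,10,10,10,10,10,10]
}}

```text
time: 47.65
tool_pos: [574.6, 81.7, 114.3]
tcp_rot: [130.4, -0.1, 83.4]
ft_force: [0.1, -0.5, -0.8]
finger_gap: 19.6
```

```bash
python3 plan.py 562 82 86 130 0 84.8
```

```text
pos [574.6  81.7 114.3] rpy [130.4  -0.1  83.4] gap 19.6 F [ 0.1 -0.5 -0.8] t 47.65
target [562.  82.  86.] now-frame [ -1.2 -29.7   8.7] after-turn frame [ -0.9 -29.8   8.5] rotvec(tool) [-0.4  1.  -1. ]
```

Request:
{"fn": "jog_arm", "kwargs": {
  "offset": [
    [0,-7,2],
    [0,-10,3],
    [0,-8,2],
    [0,-3,1],
    [0,0,0],
    [0,0,0],
    [0,0,0],
    [0,0,0],
    [0,0,0],
    [0,0,0],
    [0,5,-10],
    [0,15,-15],
    [0,25,-20],
    [0,30,-25],
    [0,30,-25],
    [0,25,-20],
    [0,10,-5],
    [0,0,0]
  ],
  "delta_rot": [
    [0,0,0],
    [0,0,0],
    [0,0,0],
    [0,0,0],
    [0,0,0],
    [0,0,0],
    [0,0,0],
    [0,0,0],
    [0,0,0],
    [0,0,0],
    [0,0,0],
    [0,0,0],
    [0,0,0],
    [0,0,0],
    [0,0,0],
    [0,0,0],
    [0,0,0],
    [0,0,0]
  ],
  "jaw": [10,10,10,10,10,45,45,45,45,45,45,45,45,45,45,45,45,45]
}}

```text
time: 49.45
tool_pos: [564.6, 83.3, 287.4]
tcp_rot: [129.9, -0.3, 83.5]
ft_force: [-0.1, 0.1, -0.4]
finger_gap: 38.7
```

Request:
{"fn": "jog_arm", "kwargs": {
  "offset": [
    [0,0,0],
    [0,0,0],
    [0,0,0],
    [0,0,0],
    [0,0,0],
    [0,0,0],
    [0,0,0],
    [0,0,0],
    [0,0,0]
  ],
  "delta_rot": [
    [5,0,0],
    [8,0,0],
    [8,0,0],
    [8,0,0],
    [8,0,0],
    [8,0,0],
    [3,0,0],
    [0,0,0],
    [0,0,0]
  ],
  "jaw": [55,55,55,55,55,55,55,55,55]
}}

```text
time: 50.35
tool_pos: [557.2, 81.4, 259.7]
tcp_rot: [-178.4, 0.1, 83.2]
ft_force: [-0.4, 1.0, -0.4]
finger_gap: 47.1
```

```bash
python3 plan.py 559 -376.8 230 180 0 1.2;python3 - <<'E'
from meas import *
p,d=snap("scene","s14",(120,60,400,240),2.8)
E
```

```text
pos [557.2  81.4 259.7] rpy [-178.4    0.1   83.2] gap 47.1 F [-0.4  1.  -0.4] t 50.35
target [ 559.  -376.8  230. ] now-frame [-454.7   56.5   29.3] after-turn frame [ -7.8 458.2  29.7] rotvec(tool) [-1.2  1.2 82. ]
```

View pics/s14.png

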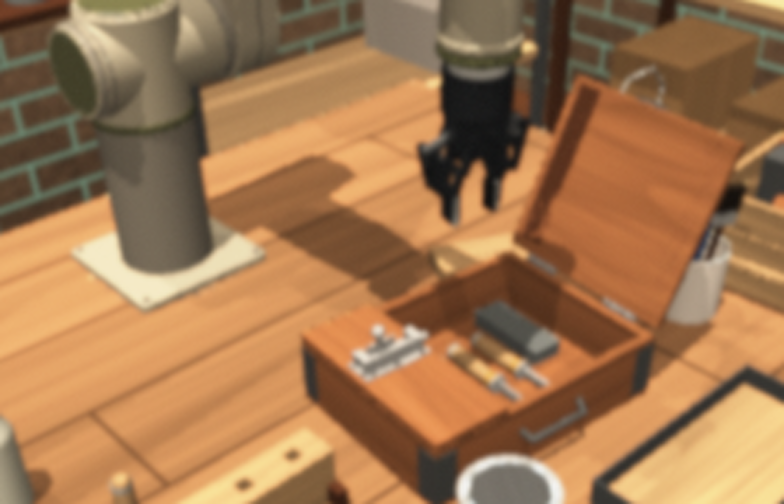

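```bash
python3 - <<'E'
from meas import *
p,d=snap("top","t14",(150,140,360,260),3.5)
E
```

```text
(no output)
```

View pics/t14.png

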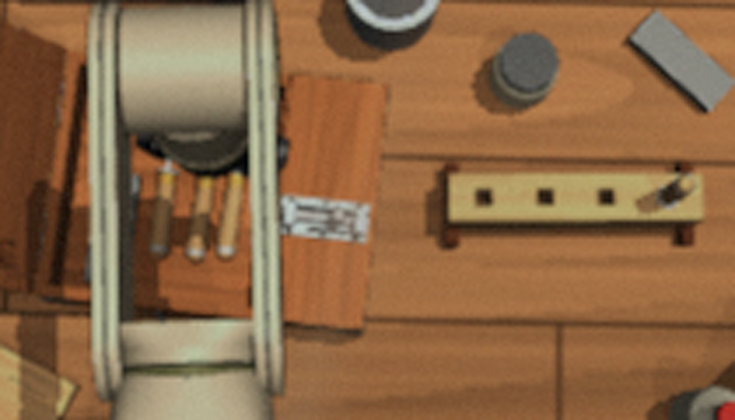

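Request:
{"fn": "jog_arm", "kwargs": {
  "offset": [
    [-15,2,0],
    [-30,4,0],
    [-45,6,0],
    [-45,6,0],
    [-45,6,0],
    [-45,6,0],
    [-45,6,0],
    [-45,6,0],
    [-45,6,0],
    [-40,5,0],
    [-30,4,0],
    [-20,3,0],
    [-8,1,0],
    [0,0,0],
    [0,0,0]
  ],
  "delta_rot": [
    [-0.6,0,0],
    [-0.6,0,0],
    [0,0,0],
    [0,0,0],
    [0,0,0],
    [0,0,0],
    [0,0,0],
    [0,0,0],
    [0,0,0],
    [0,0,0],
    [0,0,0],
    [0,0,0],
    [0,0,0],
    [0,0,0],
    [0,0,0]
  ],
  "jaw": [65,65,65,65,65,65,65,65,65,65,65,65,65,65,65]
}}

```text
time: 51.95
tool_pos: [554.2, -403.4, 275.3]
tcp_rot: [178.5, 1.2, 83.5]
ft_force: [0.6, 0.6, -0.8]
finger_gap: 55.4
```

Request:
{"fn": "jog_arm", "kwargs": {
  "offset": [
    [0,0,0],
    [0,0,0],
    [0,0,0],
    [0,0,0],
    [0,0,0],
    [0,0,0],
    [0,0,0],
    [0,0,0],
    [0,0,0],
    [0,0,0],
    [0,0,0],
    [0,0,0],
    [0,0,0]
  ],
  "delta_rot": [
    [0,0,5],
    [0,0,8],
    [0,0,8],
    [0,0,8],
    [0,0,8],
    [0,0,8],
    [0,0,8],
    [0,0,8],
    [0,0,8],
    [0,0,8],
    [0,0,4],
    [0,0,0],
    [0,0,0]
  ],
  "jaw": [65,65,65,65,65,65,65,65,65,65,65,65,65]
}}

```text
time: 53.25
tool_pos: [559.2, -382.0, 281.1]
tcp_rot: [178.5, -1.8, 0.7]
ft_force: [-0.1, -0.1, 0.6]
finger_gap: 55.5
```

```bash
python3 plan.py 559.5 -376.8 188 180 0 1.2
```

```text
pos [ 559.2 -382.   281.1] rpy [178.5  -1.8   0.7] gap 55.5 F [-0.1 -0.1  0.6] t 53.25
target [ 559.5 -376.8  188. ] now-frame [-2.5 -7.6 92.9] after-turn frame [ 0.4 -5.2 93.1] rotvec(tool) [ 1.5 -1.8 -0.5]
```

Request:
{"fn": "jog_arm", "kwargs": {
  "offset": [
    [0,-3,10],
    [0,-2,18],
    [0,0,20],
    [0,0,18],
    [0,0,12],
    [0,0,5],
    [0,0,0],
    [0,0,0]
  ],
  "delta_rot": [
    [0.8,-0.9,-0.3],
    [0.7,-0.9,-0.2],
    [0,0,0],
    [0,0,0],
    [0,0,0],
    [0,0,0],
    [0,0,0],
    [0,0,0]
  ],
  "jaw": [65,65,65,65,65,65,65,65]
}}

```text
time: 54.05
tool_pos: [558.7, -373.8, 187.4]
tcp_rot: [-179.5, 0.6, 1.8]
ft_force: [-0.9, -0.4, -0.3]
finger_gap: 55.3
```

```bash
python3 plan.py 559.5 -376.8 116 180 0 1.2
```

```text
pos [ 558.7 -373.8  187.4] rpy [-179.5    0.6    1.8] gap 55.3 F [-0.9 -0.4 -0.3] t 54.05
target [ 559.5 -376.8  116. ] now-frame [ 1.4  3.7 71.3] after-turn frame [ 0.7  3.  71.4] rotvec(tool) [-0.5  0.6  0.6]
```

Request:
{"fn": "jog_arm", "kwargs": {
  "offset": [
    [0,1,10],
    [0,1,15],
    [0,0,17],
    [0,0,13],
    [0,0,8],
    [0,0,4],
    [0,0,0],
    [0,0,0],
    [0,0,0],
    [0,0,0],
    [0,0,0],
    [0,0,0],
    [0,0,0],
    [0,0,0],
    [0,0,0]
  ],
  "delta_rot": [
    [-0.3,0.3,0.3],
    [-0.2,0.3,0.3],
    [0,0,0],
    [0,0,0],
    [0,0,0],
    [0,0,0],
    [0,0,0],
    [0,0,0],
    [0,0,0],
    [0,0,0],
    [0,0,0],
    [0,0,0],
    [0,0,0],
    [0,0,0],
    [0,0,0]
  ],
  "jaw": [65,65,65,65,65,65,65,65,10,10,10,10,10,10,10]
}}

```text
time: 55.55
tool_pos: [562.4, -379.1, 124.2]
tcp_rot: [179.5, -0.7, 1.1]
ft_force: [-1.0, 0.3, -0.6]
finger_gap: 20.0
```

Request:
{"fn": "jog_arm", "kwargs": {
  "offset": [
    [0,0,-8],
    [0,0,-15],
    [0,0,-20],
    [0,0,-25],
    [0,0,-25],
    [0,0,-25],
    [0,0,-20],
    [0,0,-15],
    [0,0,-5],
    [0,0,0],
    [0,0,0],
    [0,0,0],
    [0,0,0],
    [0,0,0],
    [0,0,0],
    [0,0,0],
    [0,0,0],
    [0,0,0]
  ],
  "delta_rot": [
    [0,0,0],
    [0,0,0],
    [0,0,0],
    [0,0,0],
    [0,0,0],
    [0,0,-5],
    [0,0,-8],
    [0,0,-8],
    [0,0,-8],
    [0,0,-8],
    [0,0,-8],
    [0,0,-8],
    [0,0,-8],
    [0,0,-8],
    [0,0,-8],
    [0,0,-5],
    [0,0,0],
    [0,0,0]
  ],
  "jaw": [10,10,10,10,10,10,10,10,10,10,10,10,10,10,10,10,10,10]
}}

```text
time: 57.35
tool_pos: [561.6, -378.5, 318.4]
tcp_rot: [178.1, 1.3, 86.3]
ft_force: [-0.9, -0.3, 0.7]
finger_gap: 19.3
```

```bash
python3 plan.py 545 145 290 180 0 84.8;python3 - <<'E'
from meas import *
p,d=snap("scene","s15",(60,60,400,260),2.2)
E
```

```text
pos [ 561.6 -378.5  318.4] rpy [178.1   1.3  86.3] gap 19.3 F [-0.9 -0.3  0.7] t 57.35
target [545. 145. 290.] now-frame [521.8 -50.7  15. ] after-turn frame [519.8 -64.   28.4] rotvec(tool) [1.9 1.3 1.5]
```

View pics/s15.png

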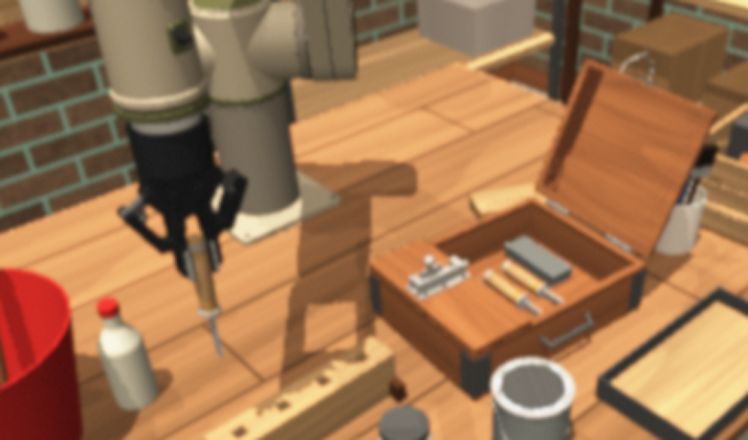

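Request:
{"fn": "jog_arm", "kwargs": {
  "offset": [
    [15,-2,0],
    [30,-3,0],
    [45,-5,0],
    [45,-5,0],
    [45,-5,0],
    [45,-5,0],
    [45,-5,0],
    [45,-5,0],
    [45,-5,0],
    [45,-5,0],
    [40,-4,0],
    [35,-3,0],
    [22,-2,0],
    [10,-1,0],
    [3,0,0],
    [0,0,0],
    [0,0,0]
  ],
  "delta_rot": [
    [0.9,0.6,0.8],
    [0.9,0.6,0.7],
    [0,0,0],
    [0,0,0],
    [0,0,0],
    [0,0,0],
    [0,0,0],
    [0,0,0],
    [0,0,0],
    [0,0,0],
    [0,0,0],
    [0,0,0],
    [0,0,0],
    [0,0,0],
    [0,0,0],
    [0,0,0],
    [0,0,0]
  ],
  "jaw": [10,10,10,10,10,10,10,10,10,10,10,10,10,10,10,10,10]
}}

```text
time: 59.1
tool_pos: [559.3, 156.3, 321.3]
tcp_rot: [179.6, 0.1, 82.6]
ft_force: [0.2, -1.2, -0.6]
finger_gap: 19.5
```

Request:
{"fn": "jog_arm", "kwargs": {
  "offset": [
    [0,0,0],
    [0,0,0],
    [0,0,0],
    [0,0,0],
    [0,0,0],
    [0,0,0],
    [0,0,0],
    [0,0,0],
    [0,0,0],
    [0,0,0]
  ],
  "delta_rot": [
    [-4,0,0],
    [-7,0,0],
    [-7,0,0],
    [-7,0,0],
    [-7,0,0],
    [-7,0,0],
    [-7,0,0],
    [-4,0,0],
    [0,0,0],
    [0,0,0]
  ],
  "jaw": [10,10,10,10,10,10,10,10,10,10]
}}

```text
time: 60.1
tool_pos: [561.9, 142.0, 321.6]
tcp_rot: [127.7, 0.0, 81.5]
ft_force: [0.3, 1.0, -1.0]
finger_gap: 19.7
```

```bash
python3 plan.py 570 138 130 130 0 84.8;python3 - <<'E'
from meas import *
p,d=snap("scene","s16",(200,60,400,240),4)
E
```

```text
pos [561.9 142.  321.6] rpy [127.7   0.   81.5] gap 19.7 F [ 0.3  1.  -1. ] t 60.1
target [570. 138. 130.] now-frame [  -2.6 -146.2  124. ] after-turn frame [  -3.2 -141.3  129.6] rotvec(tool) [ 2.3  2.6 -2. ]
```

View pics/s16.png

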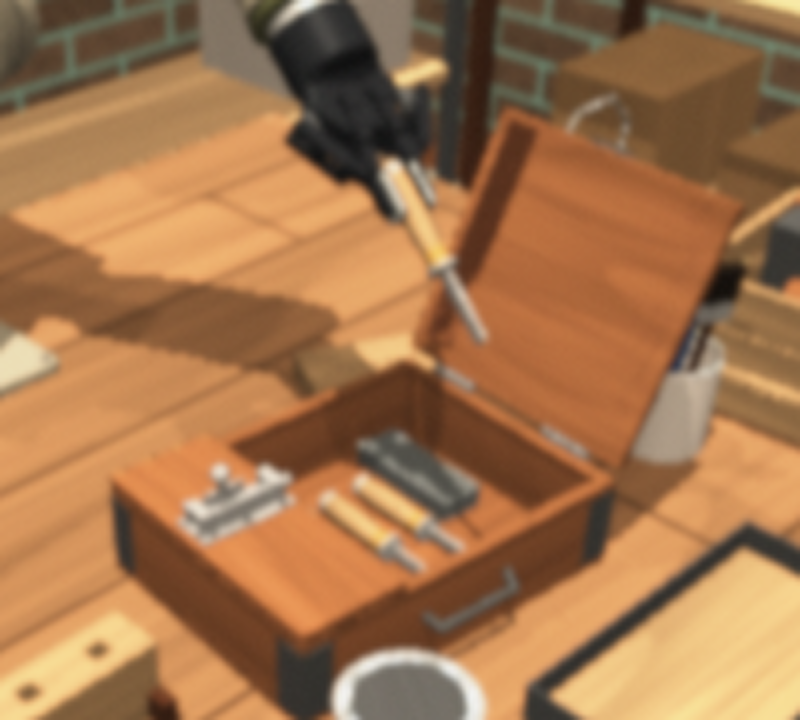

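Request:
{"fn": "jog_arm", "kwargs": {
  "offset": [
    [0,-8,7],
    [0,-16,14],
    [0,-20,17],
    [0,-20,17],
    [0,-20,17],
    [0,-20,17],
    [0,-20,17],
    [0,-18,15],
    [0,-12,10],
    [0,-7,6],
    [0,-3,2],
    [0,0,0],
    [0,0,0]
  ],
  "delta_rot": [
    [1,1.1,-1],
    [1,1.1,-1],
    [0,0,0],
    [0,0,0],
    [0,0,0],
    [0,0,0],
    [0,0,0],
    [0,0,0],
    [0,0,0],
    [0,0,0],
    [0,0,0],
    [0,0,0],
    [0,0,0]
  ],
  "jaw": [10,10,10,10,10,10,10,10,10,10,10,10,10]
}}

```text
time: 61.45
tool_pos: [581.3, 132.6, 117.3]
tcp_rot: [129.7, -0.2, 83.1]
ft_force: [0.8, 1.0, -1.0]
finger_gap: 19.4
```

```bash
python3 plan.py 565 138 95 130 0 84.8;python3 - <<'E'
from meas import *
p,d=snap("scene","s17",(200,60,400,240),4)
E
```

```text
pos [581.3 132.6 117.3] rpy [129.7  -0.2  83.1] gap 19.4 F [ 0.8  1.  -1. ] t 61.45
target [565. 138.  95.] now-frame [  3.3 -27.9   1.3] after-turn frame [  3.9 -27.8   1.5] rotvec(tool) [ 0.3  1.2 -1.3]
```

View pics/s17.png

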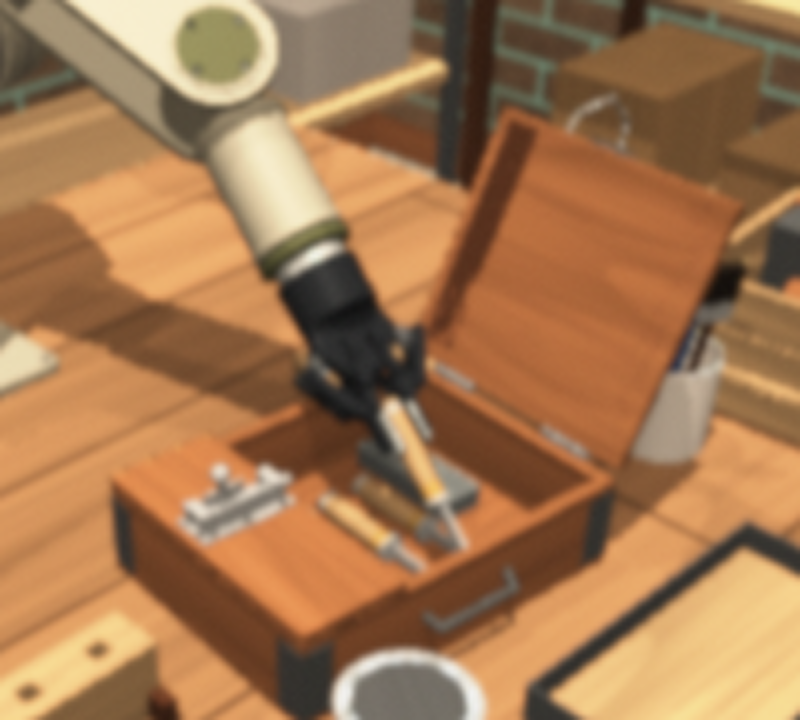

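Request:
{"fn": "jog_arm", "kwargs": {
  "offset": [
    [0,-7,0],
    [0,-8,0],
    [0,-4,0],
    [0,0,0],
    [0,0,0],
    [0,0,0],
    [0,0,0],
    [0,0,0],
    [0,0,0],
    [0,0,0],
    [0,0,0]
  ],
  "delta_rot": [
    [0,0,0],
    [0,0,0],
    [0,0,0],
    [0,0,0],
    [0,0,0],
    [0,0,0],
    [0,0,0],
    [0,0,0],
    [0,0,0],
    [0,0,0],
    [0,0,0]
  ],
  "jaw": [10,10,10,10,10,50,50,50,50,50,50]
}}

```text
time: 62.6
tool_pos: [571.8, 135.5, 108.1]
tcp_rot: [129.2, -0.4, 83.1]
ft_force: [-0.6, 0.5, 0.1]
finger_gap: 42.8
```

```bash
python3 plan.py 565 138 95 130 0 84.8;python3 - <<'E'
from meas import *
p,d=snap("scene","s18",(200,60,400,240),4)
E
```

```text
pos [571.8 135.5 108.1] rpy [129.2  -0.4  83.1] gap 42.8 F [-0.6  0.5  0.1] t 62.6
target [565. 138.  95.] now-frame [  1.6 -14.6   2.9] after-turn frame [  1.9 -14.5   3.1] rotvec(tool) [ 0.8  1.1 -1.4]
```

View pics/s18.png

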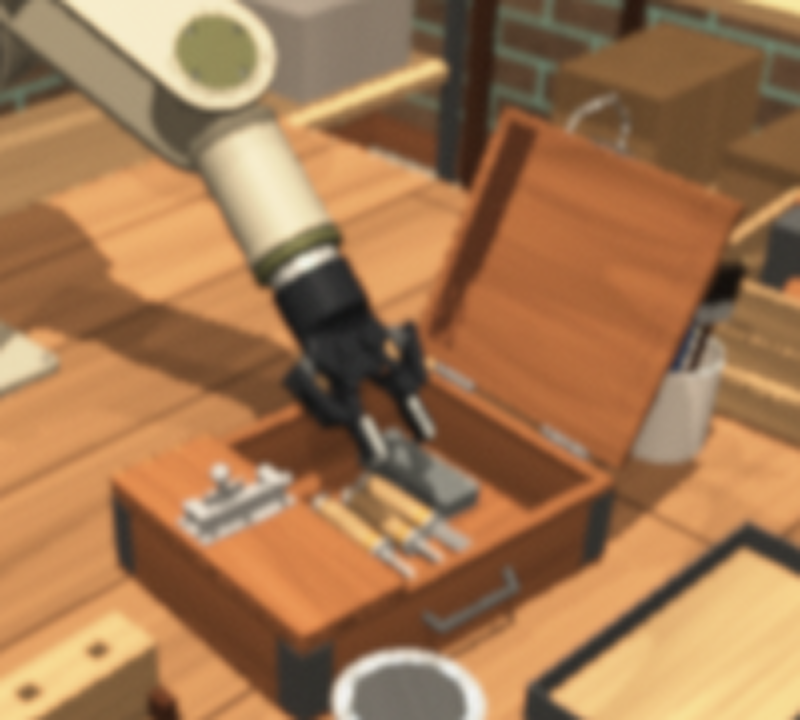

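Request:
{"fn": "jog_arm", "kwargs": {
  "offset": [
    [0,5,-10],
    [0,15,-15],
    [0,25,-20],
    [0,35,-28],
    [0,35,-28],
    [0,35,-28],
    [0,25,-20],
    [0,10,-8],
    [0,0,0],
    [0,0,0],
    [0,0,0],
    [0,0,0],
    [0,0,0],
    [0,0,0],
    [0,0,0],
    [0,0,0],
    [0,0,0]
  ],
  "delta_rot": [
    [0,0,0],
    [0,0,0],
    [0,0,0],
    [0,0,0],
    [0,0,0],
    [0,0,0],
    [0,0,0],
    [0,0,0],
    [5,0,0],
    [8,0,0],
    [8,0,0],
    [8,0,0],
    [8,0,0],
    [8,0,0],
    [3,0,0],
    [0,0,0],
    [0,0,0]
  ],
  "jaw": [50,50,50,50,50,0,0,0,0,0,0,0,0,0,0,0,0]
}}

```text
time: 64.35
tool_pos: [562.2, 133.9, 342.2]
tcp_rot: [-179.7, -0.1, 83.2]
ft_force: [0.0, 0.6, 0.3]
finger_gap: -0.1
```

```bash
python3 - <<'E'
from plan import *
from meas import comp
print(chest([-40,310,0]))
go(chest([-40,310,380]),[180,0,84.8])
p,d=snap("top","t18",(100,120,290,260),4)
C=cloud("top",cv2.medianBlur(d,3))
# lid in chest frame
q=R.from_euler('z',-YAW,degrees=True).apply((C-O).reshape(-1,3)).reshape(C.shape)
m=(abs(q[...,0])<120)&(q[...,1]>185)&(q[...,1]<300)&(q[...,2]>115)
m2=m&(q[...,0]<-20);P=q[m2];print(m2.sum(),np.percentile(P,[0,1,50,99,100],axis=0))
a=np.polyfit(P[:,2],P[:,1],1);print("slope",a,"theta",np.pi/2+np.arctan(a[0]))
# tall stuff behind the lid
b=(q[...,1]>270)&(q[...,2]>60)&(abs(q[...,0])<200)&(q[...,1]<480)
for y in range(280,480,25):
    s=b&(abs(q[...,1]-y)<12.5)
    if s.sum()>3: print(y,s.sum(),q[s].min(0),q[s].max(0))
E
```

```text
[544.3 413.5   0. ]
pos [562.2 133.9 342.2] rpy [-179.7   -0.1   83.2] gap -0.1 F [0.  0.6 0.3] t 64.35
target [544.3 413.5 380. ] now-frame [275.7 -51.  -37. ] after-turn frame [276.9 -43.2 -37.8] rotvec(tool) [-0.3 -0.1 -1.6]
1167 [[-120.   185.   133.9]
 [-119.   188.4  140.7]
 [ -72.   237.5  241.4]
 [ -20.9  281.   307.4]
 [ -20.1  296.9  308. ]]
slope [  0.5 116. ] theta 2.040863989201453
280 265 [-129.4  270.   279.4] [129.2 292.  309.6]
305 8 [-28.4 292.6 278.4] [ -7.6 296.9 282.3]
330 49 [ 38.5 336.7  93.5] [ 80.5 342.5 210.8]
355 166 [-13.1 342.5  60.5] [ 86.6 367.4 209.5]
380 80 [-17.1 367.5  63.6] [ 78.1 392.2 209.3]
405 50 [ -6.6 393.7  60.5] [ 60.4 417.4 127.5]
430 513 [-200.   418.1   62. ] [134.6 442.5 218.4]
455 406 [-199.9  442.6   60.9] [200.  467.3 195.6]
```

View pics/t18.png

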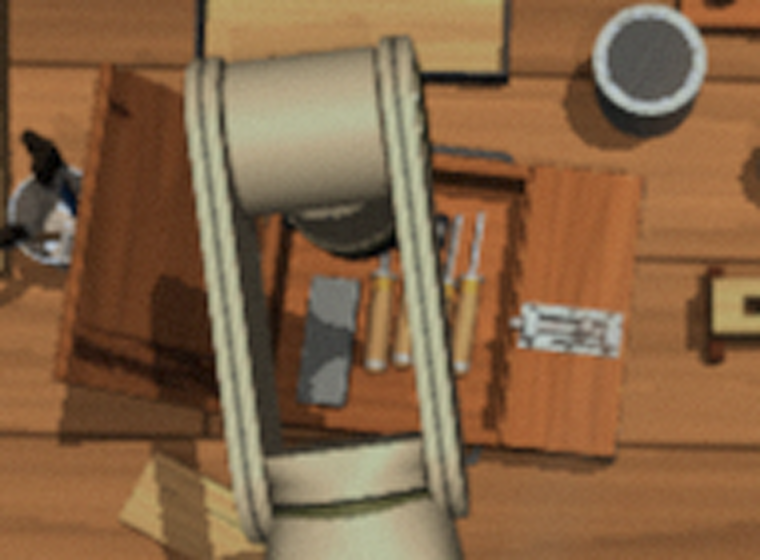

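Request:
{"fn": "jog_arm", "kwargs": {
  "offset": [
    [0,0,-15],
    [0,0,-20],
    [10,-3,-10],
    [20,-6,0],
    [30,-9,0],
    [35,-9,0],
    [40,-9,0],
    [40,-9,0],
    [40,-9,0],
    [35,-6,0],
    [20,-3,0],
    [12,0,0],
    [5,0,0],
    [0,0,0],
    [0,0,0]
  ],
  "delta_rot": [
    [0,0,-0.8],
    [0,0,-0.8],
    [0,0,0],
    [0,0,0],
    [0,0,0],
    [0,0,0],
    [0,0,0],
    [0,0,0],
    [0,0,0],
    [0,0,0],
    [0,0,0],
    [0,0,0],
    [0,0,0],
    [0,0,0],
    [0,0,0]
  ],
  "jaw": [0,0,0,0,0,0,0,0,0,0,0,0,0,0,0]
}}

```text
time: 65.9
tool_pos: [510.2, 446.2, 410.4]
tcp_rot: [178.7, -1.0, 85.4]
ft_force: [0.2, 0.6, -1.1]
finger_gap: -0.1
```

```bash
python3 - <<'E'
from plan import *
go(chest([-60,325,265]),[180,0,84.8])
s=monitor.sense();print('chest frame',R.from_euler('z',-YAW,degrees=True).apply(s['tool_pos']-O))
p,d=snap("scene","s19",(200,20,400,200),4)
E
```

```text
pos [510.2 446.2 410.4] rpy [178.7  -1.   85.4] gap -0.1 F [ 0.2  0.6 -1.1] t 65.9
target [525.7 430.3 265. ] now-frame [-17.1  13.4 145.5] after-turn frame [-14.5  16.9 145.4] rotvec(tool) [ 1.3 -1.   0.6]
chest frame [-76.9 339.5 410.4]
```

View pics/s19.png

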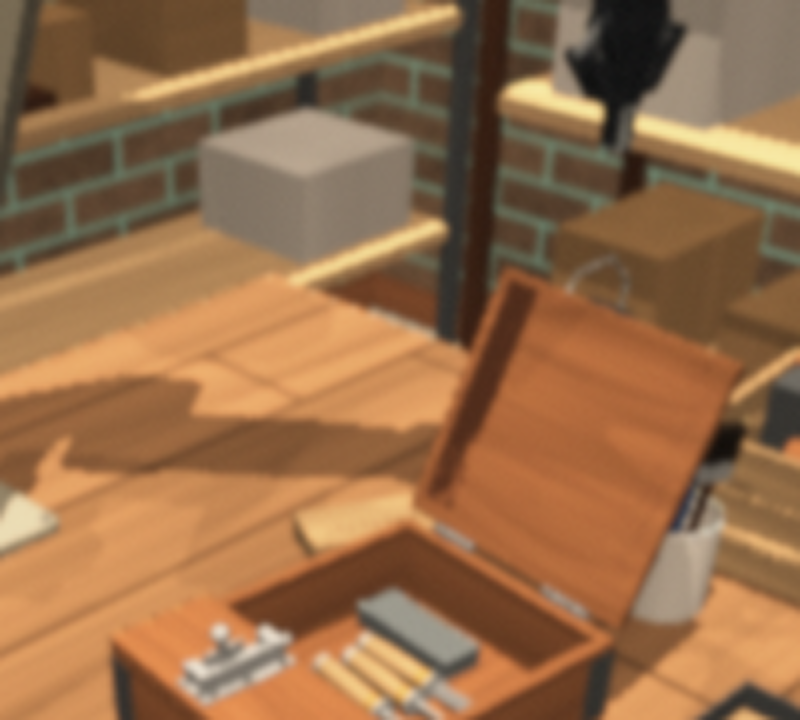

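Request:
{"fn": "jog_arm", "kwargs": {
  "offset": [
    [-3,3,12],
    [-3,3,20],
    [-3,3,25],
    [-3,3,25],
    [0,0,25],
    [0,0,18],
    [0,0,10],
    [0,0,3],
    [0,0,0],
    [0,0,0]
  ],
  "delta_rot": [
    [0.6,-0.5,0.3],
    [0.6,-0.5,0.3],
    [0,0,0],
    [0,0,0],
    [0,0,0],
    [0,0,0],
    [0,0,0],
    [0,0,0],
    [0,0,0],
    [0,0,0]
  ],
  "jaw": [0,0,0,0,0,0,0,0,0,0]
}}

```text
time: 66.95
tool_pos: [524.1, 422.6, 255.3]
tcp_rot: [-179.5, 0.6, 84.1]
ft_force: [-0.8, 0.6, 0.0]
finger_gap: -0.3
```

```bash
cat > c.py <<'E'
from plan import *
a=list(map(float,sys.argv[1:]))
go(chest(a[:3]),a[3:6] if len(a)>3 else [180,0,84.8])
s=monitor.sense();print('chest frame',R.from_euler('z',-YAW,degrees=True).apply(s['tool_pos']-O))
E
python3 c.py -60 310 265
```

```text
pos [524.1 422.6 255.3] rpy [-179.5    0.6   84.1] gap -0.3 F [-0.8  0.6  0. ] t 66.95
target [524.3 415.4 265. ] now-frame [-7.3  0.9 -9.6] after-turn frame [-7.2  0.9 -9.7] rotvec(tool) [-0.5  0.6 -0.7]
chest frame [-60.9 317.2 255.3]
```

Request:
{"fn": "jog_arm", "kwargs": {
  "offset": [
    [0,0,-6],
    [-5,0,-6],
    [-10,0,-2],
    [-12,0,0],
    [-14,0,0],
    [-14,0,0],
    [-14,0,0],
    [-14,0,0],
    [-10,0,0],
    [-5,0,0],
    [0,0,0]
  ],
  "delta_rot": [
    [0,0,0],
    [0,0,0],
    [0,0,0],
    [0,0,0],
    [0,0,0],
    [0,0,0],
    [0,0,0],
    [0,0,0],
    [0,0,0],
    [0,0,0],
    [0,0,0]
  ],
  "jaw": [0,0,0,0,0,0,0,0,0,0,0]
}}

```text
time: 68.05
tool_pos: [516.9, 325.8, 291.4]
tcp_rot: [179.1, -1.0, 84.4]
ft_force: [-0.6, 1.6, -0.0]
finger_gap: -0.0
```

```bash
python3 c.py -60 180 265; python3 -c "
from h import *
snap('scene','s20',(200,20,400,200),4)"
```

```text
pos [516.9 325.8 291.4] rpy [179.1  -1.   84.4] gap -0.0 F [-0.6  1.6 -0. ] t 68.05
target [512.6 285.9 265. ] now-frame [-40.6  -0.8  25.7] after-turn frame [-40.2  -0.7  26.4] rotvec(tool) [ 0.9 -1.  -0.5]
chest frame [-59.3 220.2 291.4]
```

View pics/s20.png

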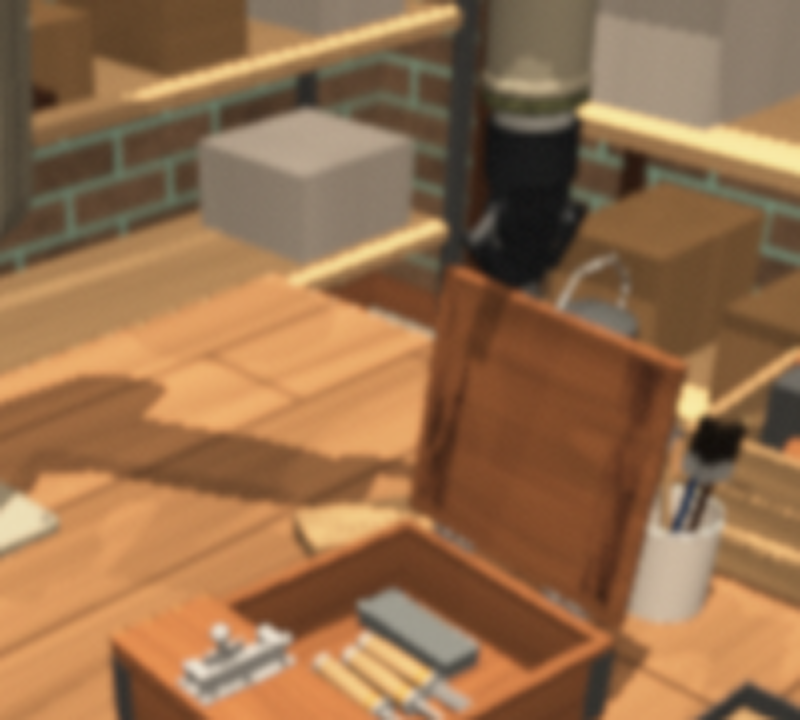

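Request:
{"fn": "jog_arm", "kwargs": {
  "offset": [
    [-8,0,4],
    [-12,0,5],
    [-14,0,5],
    [-14,0,5],
    [-14,0,5],
    [-14,0,5],
    [-14,0,5],
    [-12,0,4],
    [-8,0,2],
    [-4,0,0],
    [0,0,0]
  ],
  "delta_rot": [
    [0.5,-0.5,-0.3],
    [0.4,-0.5,-0.2],
    [0,0,0],
    [0,0,0],
    [0,0,0],
    [0,0,0],
    [0,0,0],
    [0,0,0],
    [0,0,0],
    [0,0,0],
    [0,0,0]
  ],
  "jaw": [0,0,0,0,0,0,0,0,0,0,0]
}}

```text
time: 69.2
tool_pos: [510.5, 221.0, 275.8]
tcp_rot: [178.6, -1.5, 85.6]
ft_force: [-0.4, 1.1, 0.5]
finger_gap: -0.0
```

```bash
python3 c.py -60 40 225; python3 -c "
from h import *
snap('scene','s21',(200,20,400,200),4)"
```

```text
pos [510.5 221.  275.8] rpy [178.6  -1.5  85.6] gap -0.0 F [-0.4  1.1  0.5] t 69.2
target [499.9 146.5 225. ] now-frame [-76.4  -6.1  48.7] after-turn frame [-75.2  -3.9  50.8] rotvec(tool) [ 1.4 -1.5  0.7]
chest frame [-56.1 115.2 275.8]
```

View pics/s21.png

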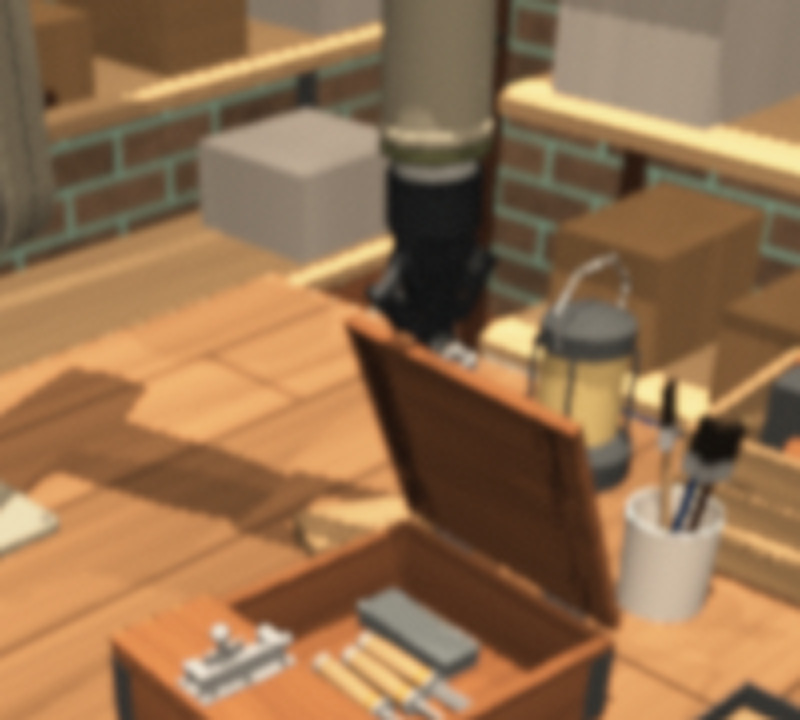

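Request:
{"fn": "jog_arm", "kwargs": {
  "offset": [
    [-6,2,6],
    [-8,2,8],
    [-10,0,8],
    [-12,0,8],
    [-12,0,8],
    [-12,0,8],
    [-8,0,4],
    [-4,0,2],
    [0,0,0]
  ],
  "delta_rot": [
    [0.7,-0.7,0.3],
    [0.7,-0.7,0.3],
    [0,0,0],
    [0,0,0],
    [0,0,0],
    [0,0,0],
    [0,0,0],
    [0,0,0],
    [0,0,0]
  ],
  "jaw": [0,0,0,0,0,0,0,0,0]
}}

```text
time: 70.15
tool_pos: [507.1, 142.7, 216.8]
tcp_rot: [-179.7, 0.1, 84.9]
ft_force: [-0.1, 0.6, -1.0]
finger_gap: 0.2
```

```bash
python3 c.py -60 0 190; python3 -c "
from h import *
snap('scene','s22',(200,20,400,200),4)"
```

```text
pos [507.1 142.7 216.8] rpy [-179.7    0.1   84.9] gap 0.2 F [-0.1  0.6 -1. ] t 70.15
target [496.2 106.6 190. ] now-frame [-36.9  -7.4  26.9] after-turn frame [-36.9  -7.5  26.8] rotvec(tool) [-0.3  0.1  0.1]
chest frame [-52.5  36.9 216.8]
```

View pics/s22.png

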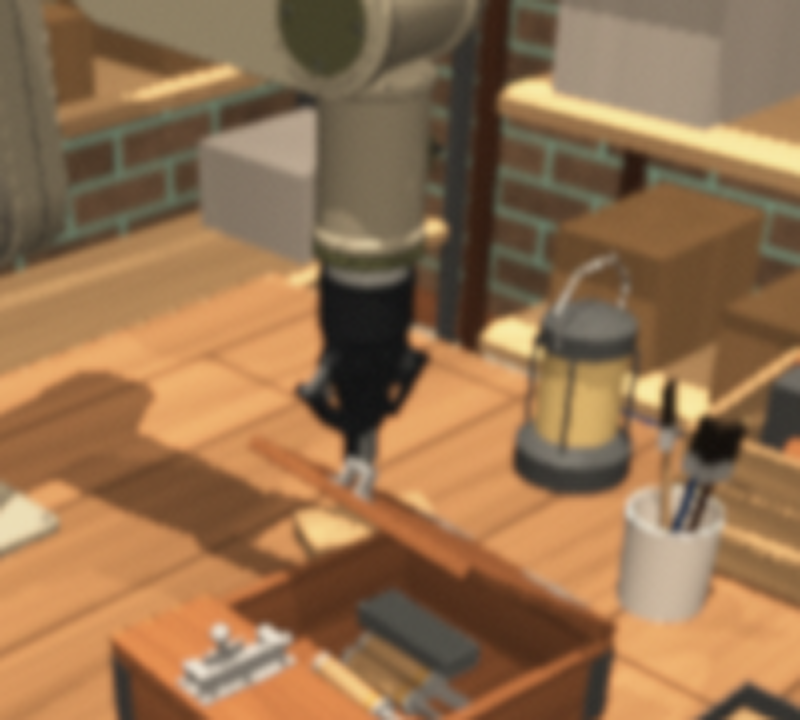

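Request:
{"fn": "jog_arm", "kwargs": {
  "offset": [
    [-6,-4,6],
    [-8,-5,10],
    [-10,-4,12],
    [-10,0,14],
    [-8,0,14],
    [-4,0,14],
    [0,0,12],
    [0,0,8],
    [0,0,4],
    [0,0,0],
    [0,0,0]
  ],
  "delta_rot": [
    [0,0,0],
    [0,0,0],
    [0,0,0],
    [0,0,0],
    [0,0,0],
    [0,0,0],
    [0,0,0],
    [0,0,0],
    [0,0,0],
    [0,0,0],
    [0,0,0]
  ],
  "jaw": [0,0,0,0,0,0,0,0,0,0,0]
}}

```text
time: 71.3
tool_pos: [489.8, 97.6, 117.6]
tcp_rot: [-179.8, 0.0, 85.1]
ft_force: [-0.3, -0.8, 0.1]
finger_gap: 0.3
```

```bash
python3 c.py -65 -25 104; python3 -c "
from h import *
snap('scene','s23',(200,20,400,200),4)"
```

```text
pos [489.8  97.6 117.6] rpy [-179.8    0.    85.1] gap 0.3 F [-0.3 -0.8  0.1] t 71.3
target [489.   82.2 104. ] now-frame [-15.4   0.6  13.6] after-turn frame [-15.5   0.6  13.6] rotvec(tool) [-0.2  0.   0.3]
chest frame [-65.6  -9.5 117.6]
```

View pics/s23.png

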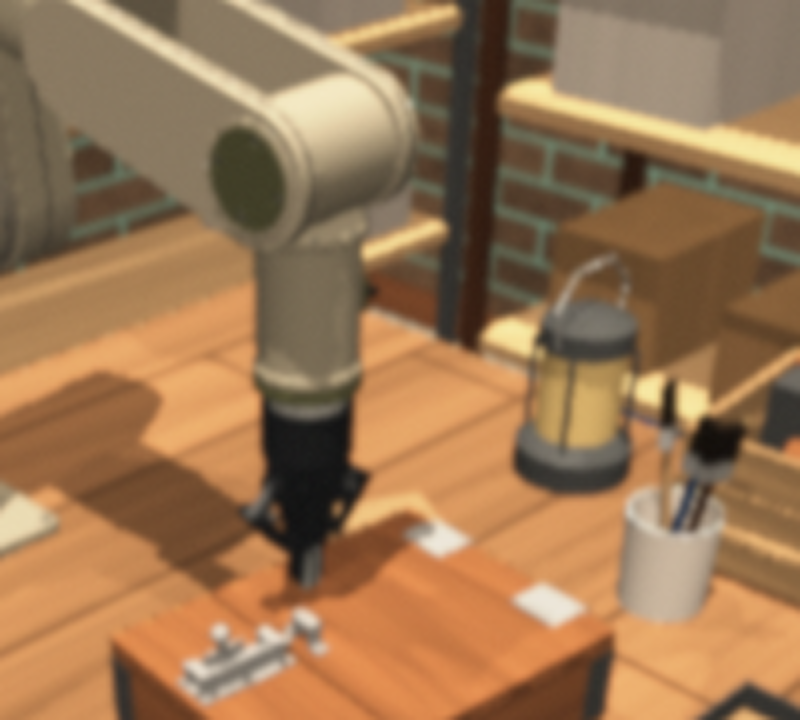

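Request:
{"fn": "jog_arm", "kwargs": {
  "offset": [
    [0,0,4],
    [0,0,4],
    [0,0,3],
    [0,0,3],
    [0,0,2],
    [0,0,2],
    [0,0,1]
  ],
  "delta_rot": [
    [0,0,0],
    [0,0,0],
    [0,0,0],
    [0,0,0],
    [0,0,0],
    [0,0,0],
    [0,0,0]
  ],
  "jaw": [0,0,0,0,0,0,0]
}}

```text
time: 72.05
tool_pos: [491.4, 98.1, 99.9]
tcp_rot: [179.9, -0.0, 85.1]
ft_force: [-7.6, -0.7, 17.3]
finger_gap: -0.0
```

Request:
{"fn": "jog_arm", "kwargs": {
  "offset": [
    [0,0,-5],
    [0,0,-10],
    [0,0,-20],
    [0,0,-25],
    [0,0,-25],
    [0,0,-15],
    [0,0,-5],
    [0,0,0]
  ],
  "delta_rot": [
    [0,0,0],
    [0,0,0],
    [0,0,0],
    [0,0,0],
    [0,0,0],
    [0,0,0],
    [0,0,0],
    [0,0,0]
  ],
  "jaw": [0,0,0,0,0,0,0,0]
}}

```text
time: 72.85
tool_pos: [491.3, 98.0, 211.9]
tcp_rot: [179.9, -0.0, 85.1]
ft_force: [0.2, -0.1, -0.7]
finger_gap: 0.2
```

```bash
python3 - <<'E'
from plan import *
p,d=snap("scene","s24",(235,155,305,215),10)
# expected projections
for b in(0,3,6): print(b,[proj("scene",chest(q)) for q in([-20,-136+b,144.5],[-20,-155,122.5],[-20,-82,122.5])], proj("top",chest([-20,-136+b,144.5])))
p,d=snap("top","t24",(200,150,290,225),8)
E
```

```text
0 [array([254.2, 178.5]), array([249.6, 186.3]), array([267.7, 178. ])] [246.6 201.6]
3 [array([255. , 178.2]), array([249.6, 186.3]), array([267.7, 178. ])] [245.7 201.5]
6 [array([255.8, 177.8]), array([249.6, 186.3]), array([267.7, 178. ])] [244.9 201.4]
```

View pics/s24.png

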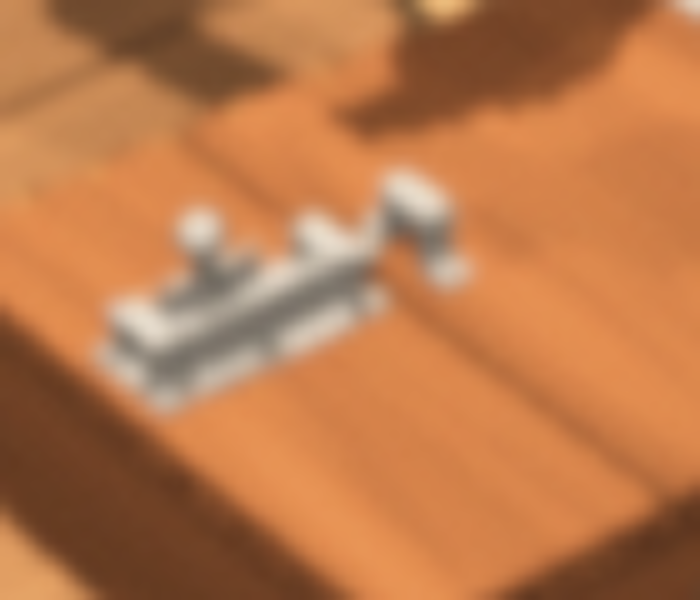

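View pics/t24.png

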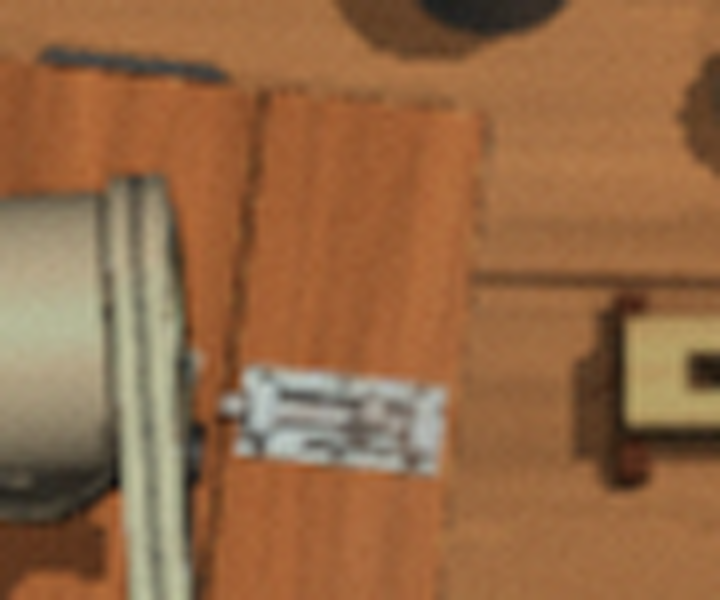

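```bash
python3 c.py -20 -180 180;
```

```text
pos [490.6  97.9 210.5] rpy [180.   -0.   85.1] gap -0.3 F [ 0.5 -0.8 -0.6] t 72.95
target [519.8 -76.2 180. ] now-frame [-171.    43.9   30.4] after-turn frame [-170.8   44.8   30.5] rotvec(tool) [ 0.  -0.   0.3]
chest frame [-64.8  -9.2 210.5]
```

Request:
{"fn": "jog_arm", "kwargs": {
  "offset": [
    [-10,2,0],
    [-20,5,0],
    [-25,7,0],
    [-25,8,0],
    [-25,8,0],
    [-25,7,0],
    [-20,5,0],
    [-12,2,0],
    [-5,0,0],
    [0,0,0],
    [0,0,0]
  ],
  "delta_rot": [
    [0,0,0],
    [0,0,0],
    [0,0,0],
    [0,0,0],
    [0,0,0],
    [0,0,0],
    [0,0,0],
    [0,0,0],
    [0,0,0],
    [0,0,0],
    [0,0,0]
  ],
  "jaw": [0,0,0,0,0,0,0,0,0,0,0]
}}

```text
time: 74.05
tool_pos: [514.1, -82.1, 197.9]
tcp_rot: [-178.9, -0.0, 85.2]
ft_force: [0.3, -0.5, 0.7]
finger_gap: 0.1
```

```bash
python3 c.py -20 -180 132;
```

```text
pos [514.1 -82.1 197.9] rpy [-178.9   -0.    85.2] gap 0.1 F [ 0.3 -0.5  0.7] t 74.05
target [519.8 -76.2 132. ] now-frame [ 6.3  6.4 65.8] after-turn frame [ 6.3  5.1 65.9] rotvec(tool) [-1.1 -0.   0.4]
chest frame [ -25.1 -186.3  197.9]
```

Request:
{"fn": "jog_arm", "kwargs": {
  "offset": [
    [0,2,10],
    [0,2,15],
    [0,1,15],
    [0,0,12],
    [0,0,6],
    [0,0,3],
    [0,0,0],
    [0,0,0]
  ],
  "delta_rot": [
    [-1,0,0],
    [0,0,0],
    [0,0,0],
    [0,0,0],
    [0,0,0],
    [0,0,0],
    [0,0,0],
    [0,0,0]
  ],
  "jaw": [0,0,0,0,0,0,0,0]
}}

```text
time: 74.85
tool_pos: [518.5, -78.7, 131.8]
tcp_rot: [-179.8, -0.1, 85.4]
ft_force: [-0.1, 0.6, -0.8]
finger_gap: 0.2
```

```bash
python3 c.py -20 -160 132; python3 -c "
from h import *
snap('scene','s25',(225,145,305,215),8)"
```

```text
pos [518.5 -78.7 131.8] rpy [-179.8   -0.1   85.4] gap 0.2 F [-0.1  0.6 -0.8] t 74.85
target [521.6 -56.3 132. ] now-frame [22.5  1.3 -0.1] after-turn frame [22.5  1.1 -0.2] rotvec(tool) [-0.2 -0.1  0.6]
chest frame [ -21.1 -182.5  131.8]
```

View pics/s25.png

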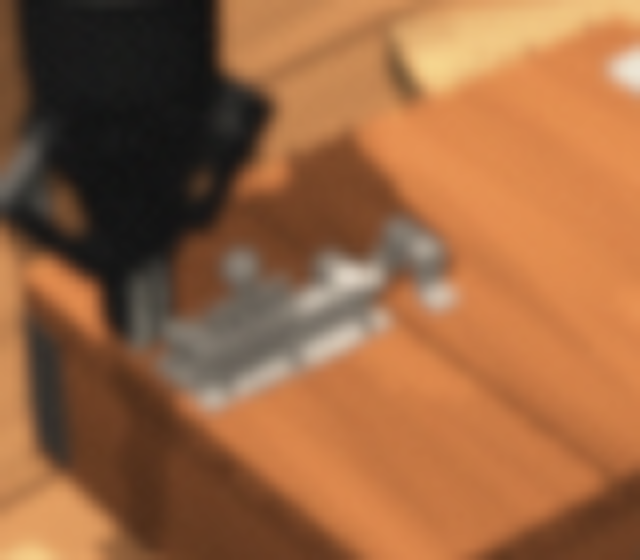

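Request:
{"fn": "jog_arm", "kwargs": {
  "offset": [
    [5,0,0],
    [6,0,0],
    [6,0,0],
    [6,0,0],
    [6,0,0],
    [6,0,0],
    [5,0,0],
    [4,0,0],
    [0,0,0]
  ],
  "delta_rot": [
    [0,0,0],
    [0,0,0],
    [0,0,0],
    [0,0,0],
    [0,0,0],
    [0,0,0],
    [0,0,0],
    [0,0,0],
    [0,0,0]
  ],
  "jaw": [0,0,0,0,0,0,0,0,0]
}}

```text
time: 75.8
tool_pos: [523.7, -31.6, 134.1]
tcp_rot: [180.0, 0.0, 85.4]
ft_force: [0.4, -1.8, -0.1]
finger_gap: -0.3
```

```bash
python3 c.py -20 -110 132; python3 -c "
from h import *
snap('scene','s26',(225,145,305,215),8)"
```

```text
pos [523.7 -31.6 134.1] rpy [180.    0.   85.4] gap -0.3 F [ 0.4 -1.8 -0.1] t 75.8
target [526.1  -6.5 132. ] now-frame [25.2  0.4  2.1] after-turn frame [25.2  0.1  2.1] rotvec(tool) [0.  0.  0.6]
chest frame [ -20.1 -135.2  134.1]
```

View pics/s26.png

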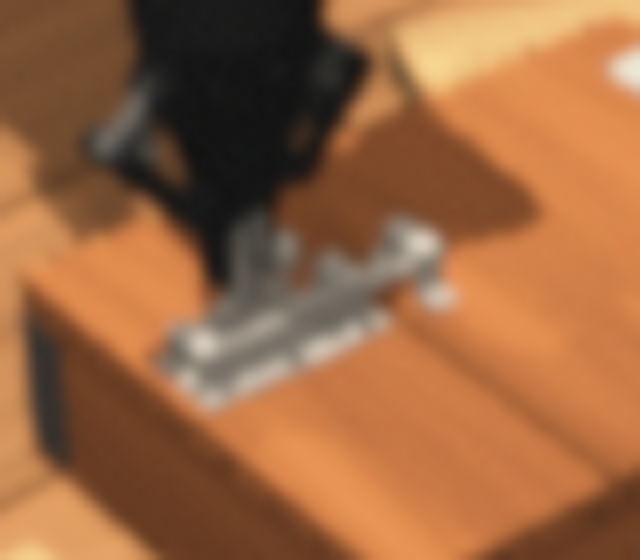

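Request:
{"fn": "jog_arm", "kwargs": {
  "offset": [
    [4,0,0],
    [4,0,0],
    [4,0,0],
    [3,0,0],
    [3,0,0],
    [2,0,0],
    [0,0,0]
  ],
  "delta_rot": [
    [0,0,0],
    [0,0,0],
    [0,0,0],
    [0,0,0],
    [0,0,0],
    [0,0,0],
    [0,0,0]
  ],
  "jaw": [0,0,0,0,0,0,0]
}}

```text
time: 76.55
tool_pos: [525.2, -14.9, 134.2]
tcp_rot: [-180.0, 0.5, 85.3]
ft_force: [0.3, -4.6, -0.3]
finger_gap: 0.3
```

```bash
python3 c.py -20 -110 132
```

```text
pos [525.2 -14.9 134.2] rpy [-180.     0.5   85.3] gap 0.3 F [ 0.3 -4.6 -0.3] t 76.55
target [526.1  -6.5 132. ] now-frame [8.4 0.2 2.2] after-turn frame [8.4 0.1 2.2] rotvec(tool) [-0.   0.5  0.5]
chest frame [ -20.1 -118.4  134.2]
```

Request:
{"fn": "jog_arm", "kwargs": {
  "offset": [
    [2,0,0],
    [2,0,0],
    [2,0,0],
    [2,0,0],
    [1,0,0]
  ],
  "delta_rot": [
    [0,0,0],
    [0,0,0],
    [0,0,0],
    [0,0,0],
    [0,0,0]
  ],
  "jaw": [0,0,0,0,0]
}}

```text
time: 77.05
tool_pos: [525.2, -14.7, 134.5]
tcp_rot: [-180.0, 1.4, 85.1]
ft_force: [0.1, -8.0, -0.5]
finger_gap: 0.1
```

```bash
python3 c.py -20 -110 132; python3 - <<'E'
from plan import *
snap('scene','s27',(225,145,305,215),8)
for b in(30,36,38,40): print(b,proj("scene",chest([-20,-136+b,144.5])))
E
```

```text
pos [525.2 -14.7 134.5] rpy [-180.     1.4   85.1] gap 0.1 F [ 0.1 -8.  -0.5] t 77.05
target [526.1  -6.5 132. ] now-frame [8.3 0.2 2.3] after-turn frame [8.2 0.2 2.5] rotvec(tool) [-0.   1.4  0.3]
chest frame [ -20.2 -118.2  134.5]
30 [261.8 175.1]
36 [263.3 174.5]
38 [263.8 174.2]
40 [264.2 174. ]
```

View pics/s27.png

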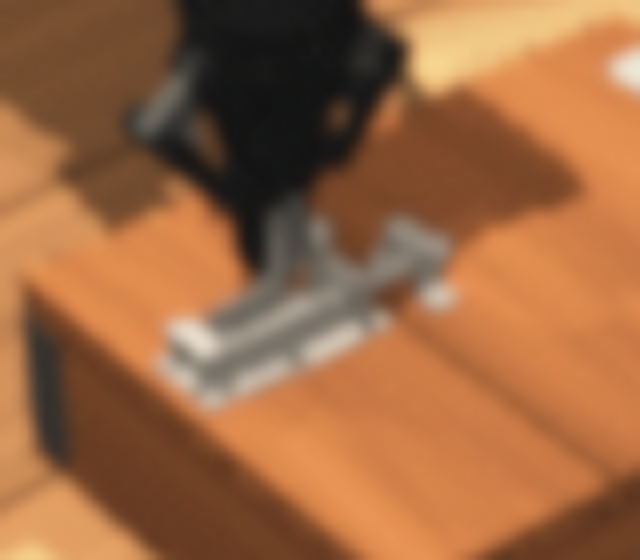

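Request:
{"fn": "jog_arm", "kwargs": {
  "offset": [
    [-6,0,0],
    [-8,0,-3],
    [-4,0,-10],
    [0,4,-14],
    [0,8,-8],
    [0,8,0],
    [0,6,0],
    [4,4,0],
    [10,0,0],
    [14,0,0],
    [10,0,0],
    [4,0,0],
    [0,0,0],
    [0,0,0]
  ],
  "delta_rot": [
    [0,0.7,0],
    [0,0.7,0],
    [0,0,0],
    [0,0,0],
    [0,0,0],
    [0,0,0],
    [0,0,0],
    [0,0,0],
    [0,0,0],
    [0,0,0],
    [0,0,0],
    [0,0,0],
    [0,0,0],
    [0,0,0]
  ],
  "jaw": [0,0,0,0,0,0,0,0,0,0,0,0,0,0]
}}

```text
time: 78.5
tool_pos: [559.2, 12.1, 174.0]
tcp_rot: [-179.9, -0.3, 85.2]
ft_force: [-0.0, -0.7, -0.4]
finger_gap: -0.1
```

```bash
python3 c.py 12 -96 130; python3 - <<'E'
from plan import *
snap('scene','s28',(225,145,305,215),8)
E
```

```text
pos [559.2  12.1 174. ] rpy [-179.9   -0.3   85.2] gap -0.1 F [-0.  -0.7 -0.4] t 78.5
target [559.2   4.5 130. ] now-frame [-7.8  0.8 44. ] after-turn frame [-7.6  0.8 44. ] rotvec(tool) [-0.1 -0.3  0.4]
chest frame [ 11.2 -88.4 174. ]
```

View pics/s28.png

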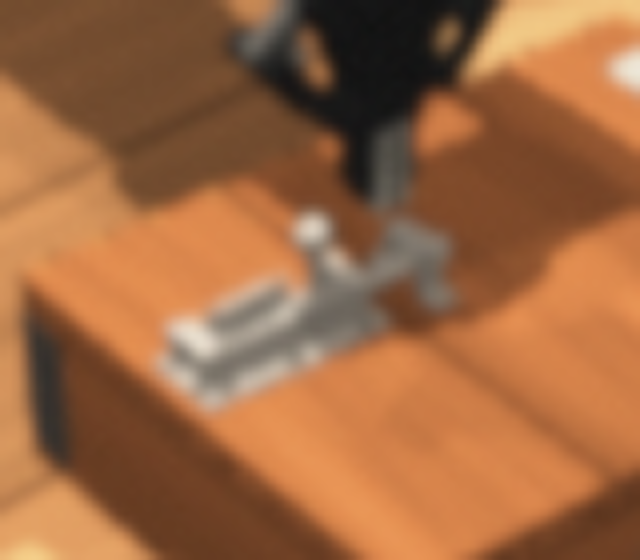

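Request:
{"fn": "jog_arm", "kwargs": {
  "offset": [
    [-3,0,7],
    [-3,0,10],
    [-2,0,10],
    [0,0,8],
    [0,0,4],
    [0,0,2],
    [0,0,0]
  ],
  "delta_rot": [
    [0,0,0],
    [0,0,0],
    [0,0,0],
    [0,0,0],
    [0,0,0],
    [0,0,0],
    [0,0,0]
  ],
  "jaw": [0,0,0,0,0,0,0]
}}

```text
time: 79.25
tool_pos: [557.1, 1.8, 127.7]
tcp_rot: [-179.8, -0.3, 85.1]
ft_force: [0.7, -0.8, 0.1]
finger_gap: -0.3
```

```bash
python3 c.py -40 -96 130
```

```text
pos [557.1   1.8 127.7] rpy [-179.8   -0.3   85.1] gap -0.3 F [ 0.7 -0.8  0.1] t 79.25
target [507.5   9.2 130. ] now-frame [  3.1 -50.1  -2.1] after-turn frame [  2.9 -50.2  -2.3] rotvec(tool) [-0.2 -0.3  0.3]
chest frame [ 10.2 -98.9 127.7]
```

Request:
{"fn": "jog_arm", "kwargs": {
  "offset": [
    [0.5,-4,-1],
    [0.5,-6,-1],
    [0.5,-7,0],
    [0.5,-7,0],
    [0.5,-7,0],
    [0.5,-6,0],
    [0,-5,0],
    [0,-3,0],
    [0,0,0]
  ],
  "delta_rot": [
    [0,0,0],
    [0,0,0],
    [0,0,0],
    [0,0,0],
    [0,0,0],
    [0,0,0],
    [0,0,0],
    [0,0,0],
    [0,0,0]
  ],
  "jaw": [0,0,0,0,0,0,0,0,0]
}}

```text
time: 80.15
tool_pos: [509.7, 9.6, 132.2]
tcp_rot: [180.0, -0.3, 85.1]
ft_force: [0.4, 0.1, 0.9]
finger_gap: -0.1
```

```bash
python3 c.py -54 -96 130; python3 - <<'E'
from plan import *
snap('scene','s29',(225,145,305,215),8)
E
```

```text
pos [509.7   9.6 132.2] rpy [180.   -0.3  85.1] gap -0.1 F [0.4 0.1 0.9] t 80.15
target [493.5  10.5 130. ] now-frame [ -0.5 -16.2   2.2] after-turn frame [ -0.6 -16.2   2.2] rotvec(tool) [ 0.  -0.3  0.3]
chest frame [-37.8 -95.4 132.2]
```

View pics/s29.png

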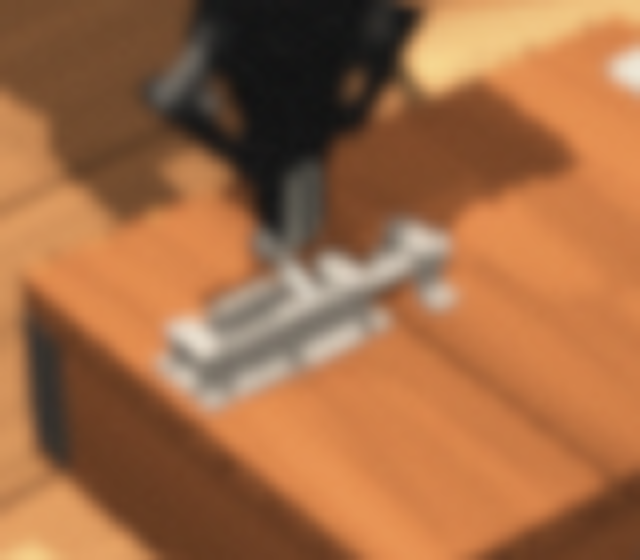

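Request:
{"fn": "jog_arm", "kwargs": {
  "offset": [
    [0,-5,0],
    [0,-6,0],
    [0,-5,0],
    [0,-1,1],
    [0,0,3],
    [0,0,3],
    [0,0,3],
    [0,0,2],
    [0,0,2],
    [0,0,1]
  ],
  "delta_rot": [
    [0,0,0],
    [0,0,0],
    [0,0,0],
    [0,0,0],
    [0,0,0],
    [0,0,0],
    [0,0,0],
    [0,0,0],
    [0,0,0],
    [0,0,0]
  ],
  "jaw": [0,0,0,0,0,0,0,0,0,0]
}}

```text
time: 81.2
tool_pos: [491.9, 11.0, 119.6]
tcp_rot: [180.0, -0.3, 85.1]
ft_force: [-10.1, 0.8, 15.4]
finger_gap: 0.2
```

```bash
python3 c.py -54 -96 130; python3 - <<'E'
from plan import *
snap('scene','s30',(225,145,305,215),8)
E
```

```text
pos [491.9  11.  119.6] rpy [180.   -0.3  85.1] gap 0.2 F [-10.1   0.8  15.4] t 81.2
target [493.5  10.5 130. ] now-frame [ -0.4   1.7 -10.4] after-turn frame [ -0.4   1.7 -10.4] rotvec(tool) [ 0.  -0.3  0.3]
chest frame [-55.7 -95.6 119.6]
```

View pics/s30.png

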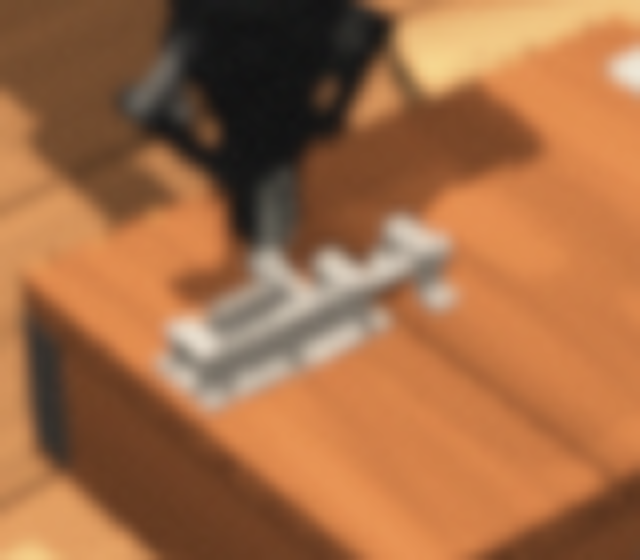

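Request:
{"fn": "jog_arm", "kwargs": {
  "offset": [
    [0,0,-5],
    [0,0,-10],
    [0,0,-20],
    [0,0,-30],
    [0,0,-30],
    [0,0,-25],
    [20,0,-10],
    [35,0,0],
    [40,0,0],
    [40,0,0],
    [30,0,0],
    [15,0,0],
    [5,0,0],
    [0,0,0],
    [0,0,0]
  ],
  "delta_rot": [
    [0,0,0],
    [0,0,0],
    [0,0,0],
    [0,0,0],
    [0,0,0],
    [0,0,0],
    [0,0,0],
    [0,0,0],
    [0,0,0],
    [0,0,0],
    [0,0,0],
    [0,0,0],
    [0,0,0],
    [0,0,0],
    [0,0,0]
  ],
  "jaw": [0,0,0,0,0,0,0,0,0,0,0,0,0,0,0]
}}

```text
time: 82.75
tool_pos: [510.1, 198.9, 259.9]
tcp_rot: [179.8, -0.2, 84.9]
ft_force: [-0.5, -0.2, 0.0]
finger_gap: -0.1
```

```bash
python3 - <<'E'
from plan import *
snap('scene','s31',(225,145,305,215),8)
p,d=snap("top","t31",(200,150,290,225),8)
for t in(1.2,1.35,1.5):
  q=chest([-20-34*np.sin(t),-96,110.5+34*np.cos(t)]);a,b=proj("scene",q),proj("top",q)
  print(t,a,(a-[225,145])*8+3.5,b,(b-[200,150])*8+3.5)
C=cloud("top",cv2.medianBlur(d,3))
q=R.from_euler('z',-YAW,degrees=True).apply((C-O).reshape(-1,3)).reshape(C.shape)
for y in(-120,-50,-40,0): 
  m=(abs(q[...,1]-y)<12)&(q[...,0]>30)&(q[...,0]<115);print(y,m.sum(),np.median(q[m][:,2]))
E
```

```text
1.2 [258.5 175.1] [271.6 244.6] [234.4 209.9] [279.  482.5]
1.35 [258.3 176.1] [269.7 252.6] [234.4 210.4] [278.8 486.9]
1.5 [258.2 177.3] [268.9 261.7] [234.4 210.8] [278.9 489.8]
-120 153 98.76146177002082
-50 152 99.20034584966609
-40 150 99.32212117937311
0 151 99.33501159131882
```

View pics/s31.png

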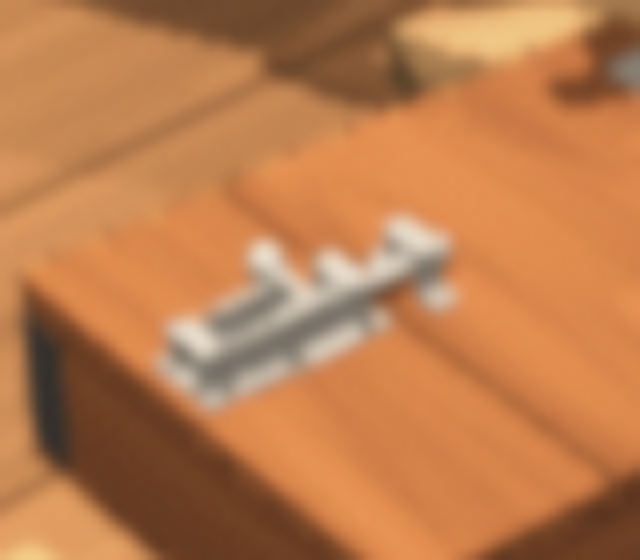

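View pics/t31.png

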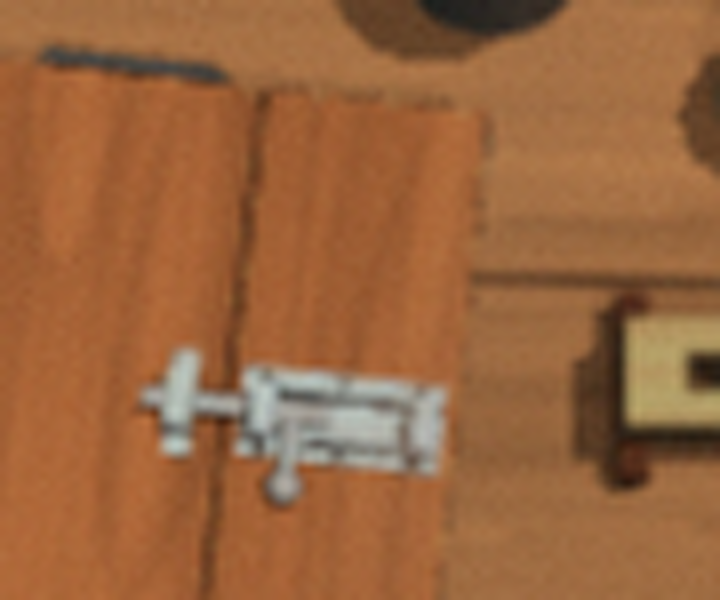

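```bash
python3 -c "
from h import *
print(r.hand_in()); print(monitor.sense()['time'])"
```

```text
the job is handed in; nothing more can be done
None
the job is handed in; nothing more can be done
```

I packed the stone nearest the base and all four chisels into the chest and shut the lid. I then slid the bolt across into the keeper, turned its handle down, and handed the job in at about 83 s of the 210 s. `hand_in()` gives no verdict, so what follows rests on my own last checks.

- **Contents:** the last view before the lid came over showed the stone and all four chisels lying flat inside. The stone was knocked a few centimetres once it was in the chest, but it stayed in the compartment.
- **Lid:** the lid's top measured 99.3 mm and the deck 98.8 mm, so they are level. The finger met the lid at z 99.9 mm with 17 N.
- **Bolt:** it stopped hard at about 39–40 mm of its 40 mm, and the top view shows the rod through the keeper.
- **Handle:** the knob's position reads about 1.4 rad uncorrected and about 1.5 rad after correcting for a small camera offset. Both are above the 1.2 rad needed, and the finger met firm resistance at the bottom.
- **Robot and other things:** the arm ended about 150 mm above the lid with no force on it. I never touched the other things on the bench, but I did not measure their positions again at the end.

No check failed. The only disagreement was between calculated and seen knob positions: about half a pixel, within the stated 2 mm calibration.

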